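Load a crossed-lath creep specimen into the spring press

TASK

Set up the compression creep test: draw the press's tray out and stack all the wooden laths on it crosswise, two to a layer - the first two on the black lines, the next two square across them with the same spacing, and so on, an odd last lath alone across the middle. Push the tray fully home, then turn the brass collar clockwise with the bar, set in one rim hole after another as needed, until the foot bears on the stack and the orange pointer stands in the green band, never in the red. Finally take the bar out and lay it flat on the bench clear of the press, leaving the things round about alone.

Things in the scene. Friction and masses are not known exactly. Their poses are not given: they have to be found in the camera images.
- lath_1_mid (a point): wooden lath 1, 130 x 28 x 12 mm (length, width, thickness), lying loose at the start in a rough row on the bench, in front and to the right of a printer 142 mm high; None if absent. This point is its centre, half-way up (6 mm above its underside); x along its length, z up through its thickness
- lath_2_mid (a point): wooden lath 2, 130 x 28 x 12 mm (length, width, thickness), lying loose at the start in a rough row on the bench, in front and to the right of a printer 142 mm high; None if absent. This point is its centre, half-way up (6 mm above its underside); x along its length, z up through its thickness
- lath_3_mid (a point): wooden lath 3, 130 x 28 x 12 mm (length, width, thickness), lying loose at the start in a rough row on the bench, in front and to the right of a printer 142 mm high; None if absent. This point is its centre, half-way up (6 mm above its underside); x along its length, z up through its thickness
- lath_4_mid (a point): wooden lath 4, 130 x 28 x 12 mm (length, width, thickness), lying loose at the start in a rough row on the bench, in front and to the right of a printer 142 mm high; None if absent. This point is its centre, half-way up (6 mm above its underside); x along its length, z up through its thickness
- lath_5_mid (a point): wooden lath 5, 130 x 28 x 12 mm (length, width, thickness), lying loose at the start in a rough row on the bench, in front and to the right of a printer 142 mm high; None if absent. This point is its centre, half-way up (6 mm above its underside); x along its length, z up through its thickness
- lath_6_mid (a point): wooden lath 6, 130 x 28 x 12 mm (length, width, thickness), lying loose at the start in a rough row on the bench, in front and to the right of a printer 142 mm high; None if absent. This point is its centre, half-way up (6 mm above its underside); x along its length, z up through its thickness
- press: the creep press, fixed to the bench: blue crosshead (50 mm deep, 232 mm wide, underside 152 and top 186 mm above the bench; 4 mm boss on it) on two steel columns (24 mm thick, 94 mm to either side, with nuts up to 194 mm high) on a grey base. Origin on the bench under the spindle axis; -x is its front, where the tray comes out; z up. The spindle stands up to 264 mm high
- tray_top (a point): centre of the top face of the press's aluminium tray (140 x 140 mm, 36 mm above the bench); x points into the press, y along the crosshead. Two black lines on it run along x at y = -38 and y = +38 mm: the places of the first two laths
- tray_handle (a point): middle of the red upright fin on the tray's front edge, to pull and push it by: 10 mm thick across (y), 34 mm long (x), its top 10 mm above this point and its foot 22 mm below
- tray (a joint): tray slide, m: 0 fully home under the foot, 0.175 drawn out to its stop, towards the press's -x. Stays where it is left; takes about 3 N
- collar (a joint): turn of the brass collar, rad, growing clockwise seen from above; clockwise drives the foot down, 32 mm per turn (left-hand thread). The collar stays at its height and stays where it is left; range 0 to 8.3; takes about 0.4 to 0.6 N m
- collar_mid (a point): middle of the collar on the spindle axis, at the height of its holes (208 mm above the bench). The collar is 76 mm in diameter and 36 mm high (190 to 226 mm), with four round blind holes of 17 mm in its rim, countersunk, running in towards the axis along this point's +x, -x, +y and -y axes, which turn with it; they end 13 mm from the axis. The bar has 5 mm of play in a hole, so the collar may follow it up to 0.4 rad late
- foot (a joint): how far the sprung foot is pushed up against its spring, m (0 unloaded, stop 0.020; about 3.5 N per mm). The orange pointer shows it on the white scale: green band from 0.007 to 0.012, red from 0.016
- foot_face (a point): centre of the underside of the square steel foot (110 x 110 x 12 mm) that presses on the stack; unloaded it is 46 mm above the tray's top at collar 0, less 5.09 mm per rad of collar turn
- bar: the turning bar, 150 mm long: a black rubber grip with two red bands (75 long, 18 wide, 16 high) on a round steel rod (12 mm thick, 75 mm long) with a tapered tip. Origin half-way along, under the joint of grip and rod; x from grip to tip
- bar_grip (a point): centre of the bar's rubber grip (8 mm above its underside); x from grip to tip; the tip is 112 mm ahead
- bar_tip (a point): tip of the bar's steel rod, on its axis
- timer: white bench timer, 32 x 68 x 62 mm, at the left front corner of the bench; leave alone
- tip_rack: blue tip box, 87 x 118 x 84 mm, at the right; leave alone
- dropper: dropper bottle with a blue cap, 33 mm in diameter, 94 mm high; leave alone
- tape_roll: roll of brown tape lying at the right, 94 mm across, 48 mm high; leave alone

How it is judged:
By the outcome, as a careful person would: the job done as asked, in the order asked, and still so for the second after the job is handed in, with the robot touching nothing.
Of lath_1, lath_2, lath_3, lath_4, lath_5, lath_6 only 4 to 6 are there at a start; the rules pass over those that are not, and their reading is None.
At some moment in a run one of bar may be knocked a few centimetres aside while the robot is not near it.
Once in a run the grip may slacken for a moment while it holds something.
It also fails if it takes over 210 s, if anything falls off the work surface, if the arm or the gripper's body presses on something with over 40 N, if the wrist force passes 120 N, or if a joint passes its speed limit or range.

ROBOT

A 7-joint arm with a two-finger parallel gripper is mounted at the origin on a cart in front of the work surface, level with it; the furniture and walls round the work are solid. World frame = base frame: x ahead of the robot, y to its left, z up, the work surface at z = 0. Lengths are in m, angles in rad, forces in N, time in s.
With the tool pointing down it reaches from about 0.425 to 0.925 m from the base axis. Payload 6.8 kg.
Tool frame: the origin (TCP) lies on the centre line of the jaws, within the pads' length; the fingertips stand 25 mm ahead of it and the grasp point (between the pads) lies 6 mm ahead of it; z points along the fingers, y is the line along which they close (so a half turn about z gives the same grasp; the last joint's range is limited). The gripper opens to 85 mm and grips with 20 to 120 N. Pads are 22 mm wide; open, the fingers measure 114 mm over their backs; the gripper's body (76 mm by 85 mm) begins 54 mm behind the grasp point. The pads swing forward as they close: fully open they stand 13 mm farther back than shut.
Start: joints at [1.096, 0.477, 0.022, 1.555, -0.011, 1.109, -0.083], TCP at [0.242, -0.63, 0.256] pointing down, gripper open.
Joint ranges: [-2.96, 2.96], [-0.34, 2.1], [-1.41, 1.46], [0.24, 2.44], [-1.37, 4.51], [0.17, 1.92], [-2.96, 2.96]. Speed limits (rad/s): [2.39, 2.39, 3.14, 3.14, 3.14, 3.14, 3.14].

INTERFACE

Orientations are given as a rotation vector (axis times angle).
In Python, from bench import telemetry, grab_frame, job gives the robot as it stands.
- The arm moves only by the tool apply_moves, never from a script. Its argument "rows" is a list of rows, each a list of 2 entries, a list of its own where there are three numbers: the shift along the tool's x, y, z each as a share of 250 mm, from -1 to 1, then the turn, a rotation vector about the tool's x, y, z each as a share of pi rad, from -1 to 1. A call has 1 to 10 rows; each row is the pose to reach, as a shift and turn from the pose commanded when the call began, along the tool's axes at that moment, turning the shorter way round; what a row does not reach only later rows make up. A row lasts 1/8 s, in which the tool goes at most 62.5 mm and 10.7 degrees, less where a joint would pass 70% of its speed; a pose out of reach is approached as far as the arm can. A call with a number of a shift or a turn outside -1 to 1 is refused whole. A call with a gripper value outside its range is refused whole. "jaw" is the gripper's target within -1 to 1 (fully open at 1, half-way at 0, shut at -1), set as the call begins (left out, the last holds). The fingers move at their own pace and stop on an object; "newtons" is the grip in N (left out, the last holds). Time passes only in rows, so rows that repeat a pose let the fingers close. It gives the time, the measured TCP pose, the force, the opening and the grip force at its end, in the units of the state.
- telemetry.get_obs(): the state, without advancing time (a new reading comes with each control period).
- grab_frame(name): name is "side" or "top" or "wrist"; returns a dict with "frame" (400x640x3 uint8, red, green, blue), "vertical_fov" (degrees; the focal length in pixels is half the picture's height over the tangent of half this angle, whatever the lens; pixels are square), "cx", "cy" (the principal point, pixels), "origin" and "attitude" of the camera in the world. Camera axes: x right, y up, looking along -z (the intrinsics and any distortion apply to the point x, -y, -z); pixel columns grow to the right and rows downward; lengths in m; the calibration is good to about 2 mm. A picture is of the moment at which its call begins. There is no depth.
- job.hand_in(): hands the job in; it is judged then, once.
The state is a dict: "clock": time; "joints": joint angles; "qvel": joint speeds; "tau": joint torques, N m; "tcp_pos": TCP position; "orientation": TCP orientation; "contact_force": force on the tool from outside, world axes, zero at the start; "moment": the same for the moment, N m; "grip_width": finger opening in m; "gripper_force": force on a finger pad.
Only numpy, scipy, OpenCV 4.12 (cv2) and the standard library are available. Lean on these libraries where they do the work, as an engineer would, in place of code of your own. Each camera call takes 0.05 s, during which the arm holds its last target. There are 200 camera calls.

## Working session

There is one attempt and no reset: what is moved stays moved. The work goes in short steps, Python scripts to look and compute and a tool call to move; the robot and the scene stay as the last step left them, time stands still between calls to the robot, and variables do not carry over. Pictures are saved under pics/ and viewed, at most 14 in all, crops included, and the job is handed in when it is done.

Besides the shell and the picture viewer there is one more tool, called after ">>>" by a JSON object that holds its "name" and its "arguments". apply_moves: Moves the arm, as the interface text tells. Its arguments: {"type":"object","properties":{"rows":{"type":"array"},"jaw":{"type":"number"},"newtons":{"type":"number"}},"required":["rows"]}

```bash
ls; mkdir -p pics; cat > h.py <<'E'
import numpy as np, cv2, json
from scipy.spatial.transform import Rotation as R
from bench import telemetry, grab_frame, job
def snap(n,fn=None):
    f=grab_frame(n)
    np.savez(f'{fn or n}.npz',**{k:v for k,v in f.items()})
    if fn: cv2.imwrite(f'pics/{fn}.png',f['frame'][:,:,::-1])
    return f
def cam(f):
    H=f['frame'].shape[0]; fl=H/2/np.tan(np.radians(float(f['vertical_fov']))/2)
    A=np.array(f['attitude']); Rm=R.from_rotvec(A).as_matrix() if A.shape==(3,) else A
    return fl,Rm,np.array(f['origin'])
def ray2z(f,u,v,z):
    fl,Rm,o=cam(f)
    p=np.array([[[u,v]]],float)
    x=(u-f['cx'])/fl;y=(v-f['cy'])/fl
    if 'distortion' in f:
        K=np.array([[fl,0,f['cx']],[0,fl,f['cy']],[0,0,1]]);x,y=cv2.undistortPoints(p,K,np.array(f['distortion']))[0,0]
    d=Rm@np.array([x,-y,-1]); return o+d*(z-o[2])/d[2]
def proj(f,P):
    fl,Rm,o=cam(f); c=Rm.T@(np.array(P)-o)
    return np.array([f['cx']+fl*c[0]/-c[2], f['cy']-fl*c[1]/-c[2]])
E
python3 - <<'E'
from h import *
for n in ('side','top'):
    f=snap(n,n+'0'); print({k:v for k,v in f.items() if k!='frame'})
print(telemetry.get_obs())
E
```

```text
pics
{'vertical_fov': 45.94493197291614, 'cx': 322.56044310303406, 'cy': 203.40424086351914, 'origin': array([0.43705735, 1.12633537, 1.05495545]), 'attitude': array([-0.01589814,  1.32210441,  2.83579328])}
{'vertical_fov': 46.68995040340227, 'cx': 317.80406358736917, 'cy': 194.98868374725927, 'origin': array([0.22370485, 0.02560438, 1.52961789]), 'attitude': array([ 0.13009593, -0.14496148, -1.54358669])}
{'clock': 0.1, 'joints': array([ 1.09592446,  0.4777485 ,  0.02234042,  1.55634682, -0.01149881,
        1.10927834, -0.08308205]), 'qvel': array([-3.78016046e-04, -1.92898530e-04,  2.76388485e-05, -1.74051974e-03,
       -1.40941505e-04,  4.15465670e-04, -1.16256318e-03]), 'tau': array([ 4.98982292e-03, -5.97758389e+01,  1.61433164e+00, -2.81954241e+01,
        1.29441390e-02,  5.06174008e-03,  2.74126126e-05]), 'tcp_pos': array([ 0.24187744, -0.62965458,  0.25540446]), 'orientation': array([-3.08733045e+00, -5.72671163e-01,  6.58752804e-04]), 'contact_force': array([-0.17067828,  0.13493806, -0.93470443]), 'moment': array([ 0.03519352, -0.02080133, -0.0479472 ]), 'gripper_force': 0.0, 'grip_width': 0.08546962568614026}
```

View pics/top0.png

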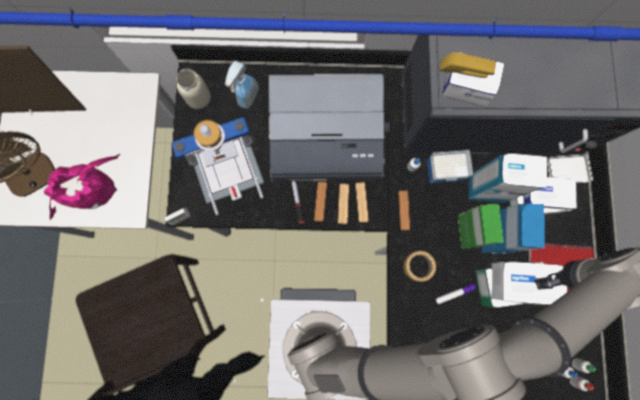

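View pics/side0.png

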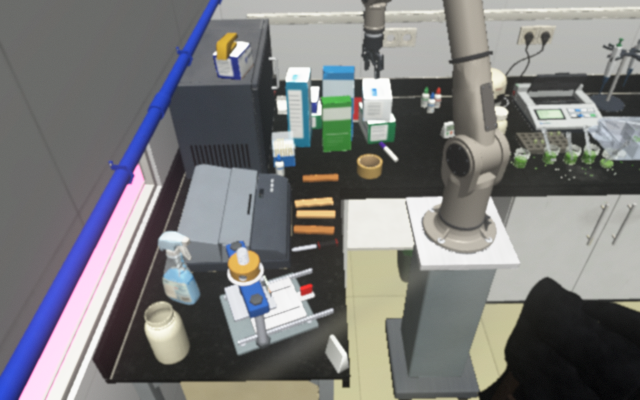

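```bash
python3 - <<'E'
from h import *
im=cv2.imread('pics/top0.png')[105:235,165:425]
cv2.imwrite('pics/c1.png',cv2.resize(im,None,fx=3,fy=3,interpolation=cv2.INTER_CUBIC))
im=cv2.imread('pics/side0.png')[165:375,210:370]
cv2.imwrite('pics/c2.png',cv2.resize(im,None,fx=2.85,fy=2.85,interpolation=cv2.INTER_CUBIC))
f=np.load('top0.npz')
for u,v in [(320,202),(343,204),(361,202),(404,211),(293,183),(301,219)]: print(ray2z(f,u,v,.012))
E
```

```text
[0.4698255  0.00632474 0.012     ]
[ 0.46491639 -0.07009587  0.012     ]
[ 0.47305417 -0.12981665  0.012     ]
[ 0.44622785 -0.27257667  0.012     ]
[0.53194428 0.09783164 0.012     ]
[0.41162159 0.06772087 0.012     ]
```

View pics/c1.png

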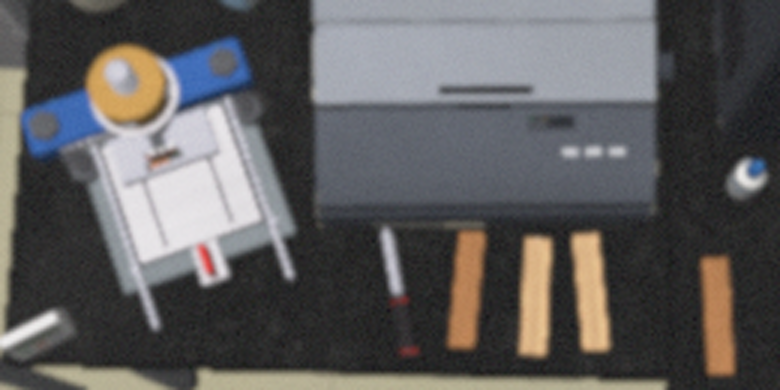

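View pics/c2.png

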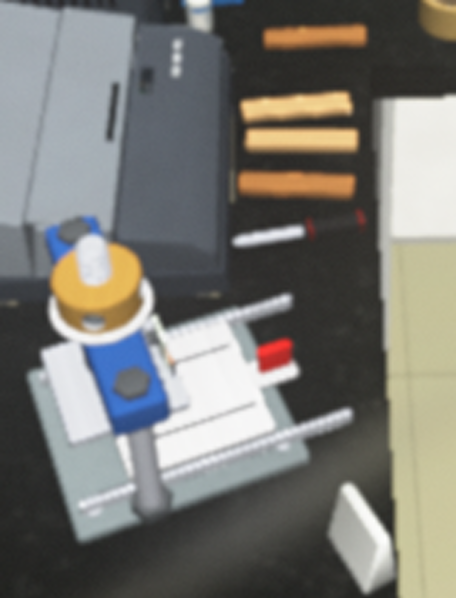

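```bash
python3 - <<'E'
from h import *
f=np.load('top0.npz'); g=np.load('side0.npz')
c=lambda x,y:(165+x/3,105+y/3)
d=lambda x,y:(210+x/2.85,165+y/2.85)
T=lambda x,y,z:ray2z(f,*c(x,y),z)[:2].round(4)
S=lambda x,y,z:ray2z(g,*d(x,y),z)[:2].round(4)
print('nutL',T(43,124,.194),S(132,383,.194)); print('nutR',T(223,62,.194),S(74,231,.194))
print('collar',T(126,82,.226)); print('spindle',T(119,70,.264),S(91,240,.264))
print('fin top',T(205,260,.046),S(274,353,.046))
print('traycorners FL,FR',T(140,265,.036),T(262,221,.036))
print('line L',T(147,182,.036),T(167,245,.036),'R',T(212,163,.036),T(231,221,.036))
print('base corners',T(125,293,0.01),T(296,232,.01))
for n,p in dict(l1=((471,231),(472,349)),l2=((537,236),(533,355)),l3=((586,233),(596,351)),l4=((714,257),(721,375))).items():
    a,b=T(*p[0],.012),T(*p[1],.012); print(n,a,b,np.linalg.norm(a-b),(a+b)/2,np.degrees(np.arctan2(*(a-b)[::-1])))
print('bar tip, joint, end',T(385,228,.008),T(399,300,.012),T(409,353,.016), S(236,242,.008),S(308,230,.012),S(364,216,.016))
E
```

```text
nutL [0.598  0.4302] [0.5964 0.4388]
nutR [0.6666 0.2556] [0.6662 0.2657]
collar [0.6332 0.3432]
spindle [0.6329 0.3413] [0.6321 0.3464]
fin top [0.4916 0.289 ] [0.4907 0.287 ]
traycorners FL,FR [0.4862 0.3611] [0.5384 0.2308]
line L [0.5791 0.3592] [0.5091 0.3331] R [0.6024 0.2889] [0.5375 0.2647]
base corners [0.459  0.3815] [0.5323 0.196 ]
l1 [0.5377 0.0011] [ 0.4055 -0.0027] 0.13225460294447214 [ 0.4716 -0.0008] 1.6464752499510182
l2 [ 0.5338 -0.0726] [ 0.4005 -0.0698] 0.13332940410877117 [ 0.46715 -0.0712 ] -1.2033352898890528
l3 [ 0.5385 -0.1272] [ 0.4065 -0.139 ] 0.13252637473348466 [ 0.4725 -0.1331] 5.10831699352506
l4 [ 0.5147 -0.27  ] [ 0.3832 -0.2763] 0.13165082605133935 [ 0.44895 -0.27315] 2.7428716638730206
bar tip, joint, end [0.5396 0.0971] [0.458 0.079] [0.399  0.0662] [0.537  0.1004] [0.4587 0.0878] [0.3972 0.0715]
```

```bash
cat >> h.py <<'E'
def Rd(deg): return (R.from_euler('z',deg,degrees=True)*R.from_euler('x',np.pi))
def plan(*wps,start=None,group=None):
    """wps: (x,y,z,yaw). prints rows per waypoint relative to start pose (pos,yaw) or measured; rows needed"""
    if start is None:
        o=telemetry.get_obs(); p0=np.array(o['tcp_pos']); r0=R.from_rotvec(o['orientation'])
    else: p0=np.array(start[:3]); r0=Rd(start[3])
    pp,pr=p0,r0
    for w in wps:
        r=Rd(w[3]); s=r0.inv().apply(np.array(w[:3])-p0)/.25; t=(r0.inv()*r).as_rotvec()/np.pi
        n=max(np.linalg.norm(np.array(w[:3])-pp)/.0625,np.degrees((pr.inv()*r).magnitude())/10.7)
        print([[float(round(v,3)) for v in s],[float(round(v,3)) for v in t]],'n=%.1f'%n)
        pp,pr=np.array(w[:3]),r
E
python3 - <<'E'
from h import *
a=(.45,-.35,.40,21.3); plan((.242,-.63,.40,21.3),a)
plan((.5,-.1,.35,21.3),start=a); plan((.47,.28,.25,21.3),start=(.5,-.1,.35,21.3))
E
```

```text
[[-0.0, 0.001, -0.578], [-0.001, 0.0, -0.002]] n=2.3
[[1.178, -0.747, -0.577], [-0.001, 0.0, -0.002]] n=5.6
[[0.55, -0.859, 0.2], [0.0, 0.0, 0.0]] n=4.2
[[0.44, -1.46, 0.4], [0.0, 0.0, 0.0]] n=6.3
```

>>> {"name": "apply_moves", "arguments": {"rows": [[[0,0,-0.578],[0,0,0]],[[0,0,-0.578],[0,0,0]],[[0,0,-0.578],[0,0,0]],[[0.98,-0.62,-0.577],[0,0,0]],[[0.98,-0.62,-0.577],[0,0,0]],[[0.98,-0.62,-0.577],[0,0,0]],[[0.98,-0.62,-0.577],[0,0,0]],[[0.98,-0.62,-0.577],[0,0,0]],[[0.98,-0.62,-0.577],[0,0,0]]], "jaw": -0.2}}

```text
clock: 1.23
tcp_pos: [0.4178, -0.3938, 0.4003]
orientation: [-3.085, -0.584, -0.001]
contact_force: [-0.5, -0.8, 0.1]
grip_width: 0.0342
gripper_force: 0.0
```

```bash
python3 - <<'E'
from h import *
o=telemetry.get_obs();print(o['clock'],o['tcp_pos'],o['joints'],o['grip_width'],o['contact_force'])
plan((.5,-.14,.35,21.3))
E
```

```text
1.225 [ 0.41783169 -0.39379751  0.40031635] [ 0.7395909   0.21413548 -0.11098249  1.6004298   0.02268054  1.32888067
 -0.57106229] 0.03423391689853539 [-0.45558878 -0.78895921  0.08532315]
[[0.677, -0.825, 0.203], [-0.0, -0.0, 0.001]] n=4.3
```

>>> {"name": "apply_moves", "arguments": {"rows": [[[0.677,-0.825,0.203],[0,0,0]],[[0.677,-0.825,0.203],[0,0,0]],[[0.677,-0.825,0.203],[0,0,0]],[[0.677,-0.825,0.203],[0,0,0]],[[0.677,-0.825,0.203],[0,0,0]]]}}

```text
clock: 1.85
tcp_pos: [0.4995, -0.1412, 0.3489]
orientation: [-3.087, -0.579, 0.001]
contact_force: [-0.4, -0.8, -0.5]
grip_width: 0.034
gripper_force: 0.0
```

>>> {"name": "apply_moves", "arguments": {"rows": [[[0.5,-0.95,0.2],[0,0,0]],[[0.5,-0.95,0.2],[0,0,0]],[[0.5,-0.95,0.2],[0,0,0]],[[0.5,-0.95,0.2],[0,0,0]],[[0.5,-0.95,0.2],[0,0,0]]]}}

```text
clock: 2.48
tcp_pos: [0.5303, 0.1252, 0.2989]
orientation: [-3.087, -0.578, 0.002]
contact_force: [0.6, -1.7, -0.0]
grip_width: 0.0341
gripper_force: 0.0
```

```bash
python3 - <<'E'
from h import *
o=telemetry.get_obs();print(o['clock'],o['tcp_pos'],o['joints'],o['grip_width'],o['contact_force'])
plan((.42,.26,.22,21.3))
E
```

```text
2.475 [0.5303475  0.12519484 0.29886493] [ 0.05566259  0.26236633 -0.47991557  1.79082427  0.13182094  1.12123862
 -1.6680954 ] 0.03407900143599072 [ 0.58643439 -1.65796129 -0.00413666]
[[-0.216, -0.662, 0.317], [-0.0, 0.0, -0.0]] n=3.1
```

>>> {"name": "apply_moves", "arguments": {"rows": [[[-0.216,-0.662,0.317],[0,0,0]],[[-0.216,-0.662,0.317],[0,0,0]],[[-0.216,-0.662,0.317],[0,0,0]],[[-0.216,-0.662,0.317],[0,0,0]],[[-0.216,-0.662,0.317],[0,0,0]]]}}

```text
clock: 3.1
tcp_pos: [0.4218, 0.2563, 0.2204]
orientation: [3.088, 0.571, -0.0]
contact_force: [0.4, -0.1, 0.4]
grip_width: 0.0341
gripper_force: 0.0
```

```bash
python3 - <<'E'
from h import *
o=telemetry.get_obs();print(o['clock'],o['tcp_pos'],o['joints'])
f=snap('wrist','w1'); print(f['origin'],f['vertical_fov'],f['cx'],f['cy'],cam(f)[1].round(3).tolist())
E
```

```text
3.1 [0.4217889  0.25628382 0.22038814] [-0.18325525  0.2720867  -0.56842932  1.98728025  0.18193532  0.93202698
 -2.04906246]
[0.48695477 0.28254057 0.33861262] 69.26939674975277 318.20744565997757 204.76905779094005 [[0.358, 0.898, 0.256], [-0.934, 0.344, 0.099], [0.001, -0.275, 0.961]]
```

View pics/w1.png

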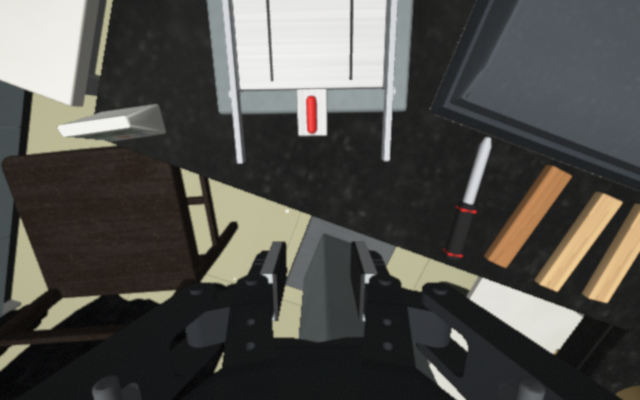

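```bash
python3 - <<'E'
from h import *
f=np.load('w1.npz'); P=lambda u,v,z:ray2z(f,u,v,z)[:2]
for z in (.04,.05,.06):
    a,b=P(312,96,z),P(312,133,z); l,r=P(308,115,z),P(317,115,z); print(z,(a+b)/2,np.linalg.norm(a-b),np.linalg.norm(l-r))
for q in ((269,10,272,81),(351,5,351,81)):
    a,b=P(*q[:2],.036),P(*q[2:],.036);d=a-b;print(a,b,np.degrees(np.arctan2(d[1],d[0])))
a,b=P(243,88,.036),P(384,88,.036);print('front edge',a,b,np.linalg.norm(a-b),(a+b)/2,np.degrees(np.arctan2(*(a-b)[::-1])))
# bar & laths
print('bar tip,joint,end',P(488,140,.008),P(466,207,.014),P(454,258,.016))
for q in ((560,172),(497,262)),((611,200),(549,284)): 
    a,b=P(*q[0],.012),P(*q[1],.012);print((a+b)/2,np.linalg.norm(a-b),np.degrees(np.arctan2(*(a-b)[::-1])))
E
```

```text
0.04 [0.49116766 0.29038297] 0.03480780396682261 0.008867460352900225
0.05 [0.49102657 0.29012034] 0.033642153175368464 0.008570505044016075
0.06 [0.49088549 0.28985771] 0.03247650238391422 0.008273549735131903
[0.56259238 0.35924967] [0.50662646 0.33768352] 21.073886870179717
[0.59302814 0.29099537] [0.53402812 0.26624069] 22.76149913136148
front edge [0.49050709 0.36205888] [0.53971507 0.23375355] 0.13741790940659765 [0.51511108 0.29790622] 110.98294511931908
bar tip,joint,end [0.53684286 0.09821451] [0.45963845 0.08663483] [0.39706509 0.06973473]
[0.47232198 0.01015402] 0.12446115065814557 -3.985484042893605
[ 0.46732121 -0.06609191] 0.12082648839397123 -2.5472466390349338
```

```bash
python3 - <<'E'
from h import *
plan((.491,.290,.1,21.5),(.491,.290,.062,21.5))
E
```

```text
[[0.304, -0.03, 0.483], [0.0, -0.0, -0.004]] n=2.3
[[0.304, -0.03, 0.635], [0.0, -0.0, -0.004]] n=0.6
```

>>> {"name": "apply_moves", "arguments": {"rows": [[[0.304,-0.03,0.2],[0,0,-0.004]],[[0.304,-0.03,0.3],[0,0,-0.004]],[[0.304,-0.03,0.5],[0,0,-0.004]],[[0.304,-0.03,0.57],[0,0,-0.004]],[[0.304,-0.03,0.635],[0,0,-0.004]],[[0.304,-0.03,0.635],[0,0,-0.004]]], "jaw": -0.3}}

```text
clock: 3.9
tcp_pos: [0.4896, 0.2911, 0.062]
orientation: [3.085, 0.591, 0.0]
contact_force: [0.0, 0.4, 0.2]
grip_width: 0.0299
gripper_force: 0.0
```

>>> {"name": "apply_moves", "arguments": {"rows": [[[0,0,0],[0,0,0]],[[0,0,0],[0,0,0]],[[0,0,0],[0,0,0]],[[0,0,0],[0,0,0]]], "jaw": -1, "newtons": 50}}

```text
clock: 4.4
tcp_pos: [0.4911, 0.2898, 0.0634]
orientation: [3.083, 0.59, 0.004]
contact_force: [2.8, -5.3, 2.6]
grip_width: 0.0086
gripper_force: 50.7
```

>>> {"name": "apply_moves", "arguments": {"rows": [[[-0.1,0,0],[0,0,0]],[[-0.2,0,0],[0,0,0]],[[-0.3,0,0],[0,0,0]],[[-0.36,0,0],[0,0,0]],[[-0.41,0,0],[0,0,0]],[[-0.43,0,0],[0,0,0]],[[-0.44,0,0],[0,0,0]],[[-0.45,0,0],[0,0,0]]]}}

```text
clock: 5.4
tcp_pos: [0.3873, 0.248, 0.0633]
orientation: [3.083, 0.589, 0.006]
contact_force: [6.1, -7.7, 2.5]
grip_width: 0.0094
gripper_force: 53.2
```

```bash
python3 - <<'E'
from h import *
o=telemetry.get_obs();print(o['tcp_pos'],R.from_rotvec(o['orientation']).as_matrix()[:,0],o['contact_force'])
E
```

```text
[0.38730275 0.24804734 0.06331588] [0.92962769 0.36848567 0.0032668 ] [ 6.06927093 -7.70665756  2.50983638]
```

>>> {"name": "apply_moves", "arguments": {"rows": [[[-0.02,0,0],[0,0,0]],[[-0.04,0,0],[0,0,0]],[[-0.04,0,0],[0,0,0]]]}}

```text
clock: 5.78
tcp_pos: [0.3822, 0.246, 0.0635]
orientation: [-3.085, -0.587, -0.017]
contact_force: [19.7, -2.5, -17.2]
grip_width: 0.009
gripper_force: 50.5
```

>>> {"name": "apply_moves", "arguments": {"rows": [[[0.04,0,0],[0,0,0]],[[0.04,0,0],[0,0,0]],[[0.04,0,-0.2],[0,0,0]],[[0.1,0,-0.4],[0,0,0]],[[0.16,0,-0.65],[0,0,0]],[[0.16,0,-0.65],[0,0,0]],[[0.16,0,-0.65],[0,0,0]]], "jaw": -0.05}}

```text
clock: 6.65
tcp_pos: [0.4119, 0.261, 0.2244]
orientation: [3.085, 0.593, 0.0]
contact_force: [-0.2, -1.1, -0.5]
grip_width: 0.0405
gripper_force: 0.0
```

```bash
python3 - <<'E'
from h import *
o=telemetry.get_obs();print(o['clock'],o['tcp_pos'],o['joints'])
f=snap('wrist','w2')
E
```

```text
6.65 [0.41193139 0.26097343 0.22441349] [-0.17318179  0.26100137 -0.59910105  1.99460225  0.18202199  0.93780039
 -2.05561808]
```

View pics/w2.png

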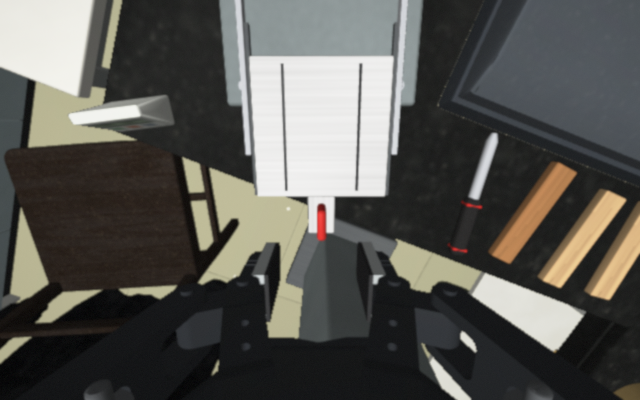

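```bash
python3 - <<'E'
from h import *
f=np.load('w2.npz'); P=lambda u,v,z:ray2z(f,u,v,z)[:2]
ang=lambda d:np.degrees(np.arctan2(d[1],d[0]))
L=[P(282,65,.036),P(287,190,.036)];Rr=[P(361,65,.036),P(358,190,.036)]
C=[P(*q,.036) for q in ((249,57),(391,55),(388,195),(258,196))]
print(C,np.mean(C,0),[np.linalg.norm(C[i]-C[i-1]) for i in range(4)],ang(C[0]-C[3]),ang(C[1]-C[2]),ang(C[0]-C[1])-90)
print(ang(L[0]-L[1]),ang(Rr[0]-Rr[1]),np.linalg.norm(L[0]-L[1]),(L[0]+L[1])/2,(Rr[0]+Rr[1])/2)
print('bar',P(495,135,.008),P(473,203,.014),P(459,249,.016))
# lath corners (top face)
for q in (((555,162),(577,171),(509,259),(491,245)),((606,191),(627,200),(560,284),(541,270))):
    c=[P(*k,.012) for k in q];print(np.mean(c,0),ang(c[0]+c[1]-c[2]-c[3]),np.linalg.norm(c[0]+c[1]-c[2]-c[3])/2)
E
```

```text
[array([0.507878, 0.371974]), array([0.56013425, 0.24599139]), array([0.43394989, 0.18878259]), array([0.3802637 , 0.32011665])] [0.47055646 0.28171616] [np.float64(0.1377483046008074), np.float64(0.1363903675834646), np.float64(0.138547244930904), np.float64(0.14188319608831598)] 22.11486032935065 24.388340406682953 22.52815564280391
22.32864042768331 22.609854094471107 0.1240177653146545 [0.45567886 0.31658378] [0.484174   0.24529649]
bar [0.53757389 0.09799888] [0.45928707 0.0843977 ] [0.40179243 0.07185099]
[0.4764301  0.01290365] -6.358741768470791 0.12114561568935783
[ 0.46997866 -0.06410682] -4.895447699403836 0.12031719399826281
```

```bash
python3 - <<'E'
from h import *
a=(.44,.07,.28,10);plan(a); plan((.43,-.065,.26,2),start=a)
E
```

```text
[[-0.177, 0.75, -0.225], [0.0, 0.001, 0.065]] n=3.2
[[-0.133, 0.525, 0.08], [0.0, -0.0, 0.044]] n=2.2
```

>>> {"name": "apply_moves", "arguments": {"rows": [[[-0.177,0.75,-0.225],[0,0,0.065]],[[-0.177,0.75,-0.225],[0,0,0.065]],[[-0.177,0.75,-0.225],[0,0,0.065]],[[-0.177,0.75,-0.225],[0,0,0.065]]]}}

```text
clock: 7.2
tcp_pos: [0.4405, 0.0663, 0.2799]
orientation: [3.129, 0.265, -0.003]
contact_force: [-0.4, 0.8, -0.6]
grip_width: 0.0407
gripper_force: 0.0
```

>>> {"name": "apply_moves", "arguments": {"rows": [[[-0.133,0.525,0.08],[0,0,0.044]],[[-0.133,0.525,0.08],[0,0,0.044]],[[-0.133,0.525,0.08],[0,0,0.044]],[[-0.133,0.525,0.08],[0,0,0.044]]]}}

```text
clock: 7.7
tcp_pos: [0.4304, -0.064, 0.2594]
orientation: [-3.14, -0.057, 0.004]
contact_force: [0.4, -0.1, 0.2]
grip_width: 0.0402
gripper_force: 0.0
```

```bash
python3 - <<'E'
from h import *
o=telemetry.get_obs();print(o['clock'],o['tcp_pos'],o['orientation'],o['joints'])
f=snap('wrist','w3')
E
```

```text
7.7 [ 0.4303849  -0.06402318  0.2594472 ] [-3.14034107 -0.05747981  0.00377355] [ 0.30630937  0.09368331 -0.31817182  2.07519315  0.03439369  0.98007588
 -1.56398277]
```

View pics/w3.png

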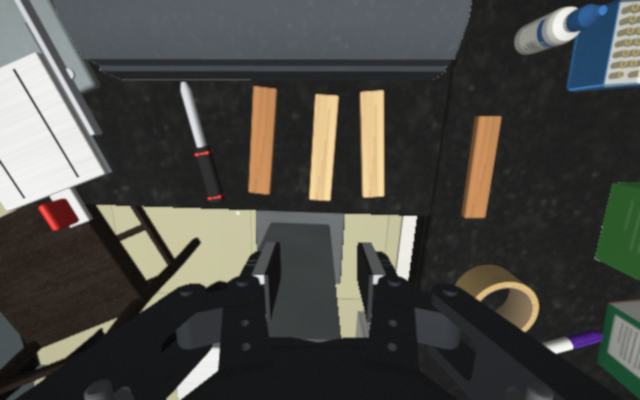

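```bash
python3 - <<'E'
from h import *
f=np.load('w3.npz'); P=lambda u,v,z:ray2z(f,u,v,z)[:2]
for n,q in dict(l1=((264,87),(260,193)),l2=((326,95),(320,200)),l3=((372,91),(373,197)),l4=((489,116),(474,217)),bar=((184,83),(214,198))).items():
    a,b=P(*q[0],.012),P(*q[1],.012);d=a-b;print(n,(a+b)/2,np.linalg.norm(d),np.degrees(np.arctan2(d[1],d[0])))
E
```

```text
l1 [0.47247528 0.00855088] 0.12877372652754465 -3.1654376047292367
l2 [ 0.46614411 -0.06718952] 0.12898995677289388 -0.9478298078487206
l3 [ 0.47265613 -0.12865586] 0.1294184197440959 5.633479402508953
l4 [ 0.44997509 -0.26876575] 0.1284165050202354 2.5730581163056065
bar [0.4684653  0.08543121] 0.14093270642388983 10.794140380622503
```

```bash
python3 - <<'E'
from h import *
plan((.4725,.006,.08,-1),(.4725,.006,.028,-1))
g=(.4725,.006,.028,-1); m=(.47,.17,.16,12)
plan((.4725,.006,.16,-1),m,start=g)
plan((.4558,.3162,.12,22),(.4558,.3162,.066,22),start=m)
E
```

```text
[[0.178, -0.269, 0.72], [-0.0, 0.0, 0.018]] n=3.2
[[0.178, -0.268, 0.928], [-0.0, 0.0, 0.018]] n=0.8
[[-0.0, 0.0, -0.528], [0.0, 0.0, 0.0]] n=2.1
[[-0.021, -0.656, -0.528], [-0.0, 0.0, -0.072]] n=2.6
[[0.066, -0.584, 0.16], [0.0, 0.0, -0.056]] n=2.4
[[0.066, -0.584, 0.376], [0.0, 0.0, -0.056]] n=0.9
```

>>> {"name": "apply_moves", "arguments": {"rows": [[[0.178,-0.268,0.4],[0,0,0.018]],[[0.178,-0.268,0.6],[0,0,0.018]],[[0.178,-0.268,0.72],[0,0,0.018]],[[0.178,-0.268,0.8],[0,0,0.018]],[[0.178,-0.268,0.88],[0,0,0.018]],[[0.178,-0.268,0.928],[0,0,0.018]],[[0.178,-0.268,0.928],[0,0,0.018]]]}}

```text
clock: 8.62
tcp_pos: [0.4728, 0.0054, 0.0282]
orientation: [-3.141, 0.028, 0.002]
contact_force: [-0.2, -0.3, 0.1]
grip_width: 0.0403
gripper_force: 0.0
```

>>> {"name": "apply_moves", "arguments": {"rows": [[[0,0,0],[0,0,0]],[[0,0,0],[0,0,0]],[[0,0,0],[0,0,0]],[[0,0,0],[0,0,0]]], "jaw": -1, "newtons": 50}}

```text
clock: 9.12
tcp_pos: [0.4738, 0.0042, 0.0295]
orientation: [-3.141, 0.031, -0.003]
contact_force: [-1.1, 1.1, 6.9]
grip_width: 0.0268
gripper_force: 49.4
```

>>> {"name": "apply_moves", "arguments": {"rows": [[[0,0,-0.2],[0,0,0]],[[0,0,-0.4],[0,0,0]],[[0,0,-0.528],[0,0,0]],[[-0.021,-0.2,-0.528],[0,0,-0.02]],[[-0.021,-0.4,-0.528],[0,0,-0.04]],[[-0.021,-0.55,-0.528],[0,0,-0.06]],[[-0.021,-0.656,-0.528],[0,0,-0.072]],[[-0.021,-0.656,-0.528],[0,0,-0.072]]]}}

```text
clock: 10.12
tcp_pos: [0.4708, 0.1703, 0.1609]
orientation: [-3.123, -0.329, -0.001]
contact_force: [1.2, -1.2, 0.8]
grip_width: 0.0261
gripper_force: 49.0
```

>>> {"name": "apply_moves", "arguments": {"rows": [[[0.066,-0.2,0.0],[0,0,-0.02]],[[0.066,-0.4,0.0],[0,0,-0.04]],[[0.066,-0.55,0.0],[0,0,-0.056]],[[0.066,-0.584,0.1],[0,0,-0.056]],[[0.066,-0.584,0.25],[0,0,-0.056]],[[0.066,-0.584,0.3],[0,0,-0.056]],[[0.066,-0.584,0.3],[0,0,-0.056]]]}}

```text
clock: 11.0
tcp_pos: [0.4573, 0.3132, 0.0852]
orientation: [3.084, 0.595, -0.002]
contact_force: [-0.0, -0.5, 0.2]
grip_width: 0.0262
gripper_force: 49.1
```

```bash
python3 - <<'E'
from h import *
o=telemetry.get_obs();print(o['clock'],o['tcp_pos'],o['orientation'],o['joints'])
plan((.4558,.3162,.0655,22))
f=snap('wrist','w4')
cv2.imwrite('pics/w4c.png',cv2.resize(f['frame'][:,:,::-1][0:320,150:500],None,fx=1.5,fy=1.5))
E
```

```text
11.0 [0.45729675 0.31316513 0.0851774 ] [ 3.08352730e+00  5.94894293e-01 -2.12969387e-03] [-0.34260374  0.55078794 -0.47437839  1.95218096  0.36899163  0.72562483
 -2.22672149]
[[-0.001, -0.014, 0.079], [0.0, 0.0, -0.001]] n=0.3
```

View pics/w4c.png

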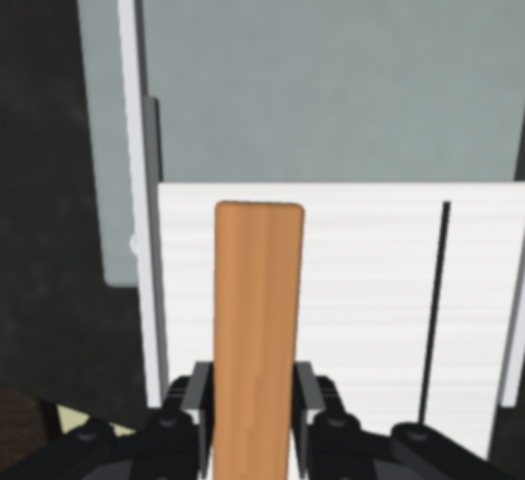

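```bash
python3 - <<'E'
from h import *
f=np.load('w4.npz'); P=lambda u,v,z:ray2z(f,150+u/1.5,v/1.5,z)[:2]
x=np.array([np.cos(np.radians(22)),np.sin(np.radians(22))]);y=np.array([-x[1],x[0]]);C=np.array([.470,.281])
tr=lambda p:((p-C)@x,(p-C)@y)
zt=.0677
print('lath far end',tr(P(216,204,zt)),tr(P(303,207,zt)),'near',tr(P(213,480,zt)),tr(P(292,440,zt)))
print('back edge',tr(P(160,183,.036)),tr(P(525,181,.036)))
print('line',tr(P(446,203,.036)),tr(P(422,422,.036)))
E
```

```text
lath far end (np.float64(0.06435930609512613), np.float64(0.04649508516236574)) (np.float64(0.06340045942385801), np.float64(0.020011108854988864)) near (np.float64(-0.03422965411872476), np.float64(0.05012204221500559)) (np.float64(-0.01758686542854795), np.float64(0.021523498949675847))
back edge (np.float64(0.07051125107541702), np.float64(0.06958320519811965)) (np.float64(0.07088066706145499), np.float64(-0.06554265498863518))
line (np.float64(0.06302656416408026), np.float64(-0.03724115153492639)) (np.float64(-0.029491716357638524), np.float64(-0.03798939771395654))
```

>>> {"name": "apply_moves", "arguments": {"rows": [[[0.003,-0.015,0.04],[0,0,0]],[[0.003,-0.015,0.07],[0,0,0]],[[0.003,-0.015,0.079],[0,0,0]],[[0.003,-0.015,0.079],[0,0,0]]]}}

```text
clock: 11.55
tcp_pos: [0.4566, 0.3182, 0.0658]
orientation: [3.084, 0.597, 0.0]
contact_force: [-0.2, -0.2, 0.2]
grip_width: 0.0265
gripper_force: 49.1
```

>>> {"name": "apply_moves", "arguments": {"rows": [[[0,0,0],[0,0,0]],[[0,0,0],[0,0,0]],[[0,0,0],[0,0,0]],[[0,0,-0.2],[0,0,0]],[[0,0,-0.5],[0,0,0]],[[0,0,-0.5],[0,0,0]],[[0,0,-0.5],[0,0,0]]], "jaw": -0.05}}

```text
clock: 12.42
tcp_pos: [0.4569, 0.3182, 0.1915]
orientation: [-3.084, -0.597, -0.003]
contact_force: [-0.2, -0.9, -0.3]
grip_width: 0.0409
gripper_force: 0.0
```

```bash
python3 - <<'E'
from h import *
m=(.46,.11,.19,10); plan(m)
g=(.467,-.0685,.03,-0.5)
plan((.467,-.0685,.09,-.5),g,start=m)
m2=(.47,.10,.16,12)
plan((.467,-.0685,.16,-.5),m2,start=g)
plan((.4843,.2458,.16,22),(.4843,.2458,.0855,22),start=m2)
E
```

```text
[[-0.299, 0.777, 0.005], [-0.0, -0.001, 0.066]] n=3.3
[[-0.096, 0.708, 0.4], [0.0, -0.0, 0.058]] n=3.3
[[-0.096, 0.708, 0.64], [0.0, -0.0, 0.058]] n=1.0
[[0.0, 0.0, -0.52], [0.0, 0.0, 0.0]] n=2.1
[[0.006, -0.674, -0.52], [-0.0, 0.0, -0.069]] n=2.7
[[0.177, -0.559, -0.0], [0.0, 0.0, -0.056]] n=2.3
[[0.177, -0.559, 0.298], [0.0, 0.0, -0.056]] n=1.2
```

>>> {"name": "apply_moves", "arguments": {"rows": [[[-0.299,0.777,0.005],[0,0,0.066]],[[-0.299,0.777,0.005],[0,0,0.066]],[[-0.299,0.777,0.005],[0,0,0.066]],[[-0.299,0.777,0.005],[0,0,0.066]],[[-0.299,0.777,0.005],[0,0,0.066]]]}}

```text
clock: 13.05
tcp_pos: [0.4587, 0.1077, 0.1878]
orientation: [3.129, 0.269, -0.005]
contact_force: [-0.4, 1.3, -0.0]
grip_width: 0.0411
gripper_force: 0.0
```

>>> {"name": "apply_moves", "arguments": {"rows": [[[-0.096,0.5,0.2],[0,0,0.058]],[[-0.096,0.708,0.3],[0,0,0.058]],[[-0.096,0.708,0.4],[0,0,0.058]],[[-0.096,0.708,0.4],[0,0,0.058]],[[-0.096,0.708,0.5],[0,0,0.058]],[[-0.096,0.708,0.58],[0,0,0.058]],[[-0.096,0.708,0.64],[0,0,0.058]],[[-0.096,0.708,0.64],[0,0,0.058]]]}}

```text
clock: 14.05
tcp_pos: [0.4664, -0.0671, 0.0286]
orientation: [-3.141, 0.008, 0.003]
contact_force: [-0.9, -1.3, -0.8]
grip_width: 0.0406
gripper_force: 0.0
```

>>> {"name": "apply_moves", "arguments": {"rows": [[[0,0,0],[0,0,0]],[[0,0,0],[0,0,0]],[[0,0,0],[0,0,0]],[[0,0,0],[0,0,0]]], "jaw": -1, "newtons": 50}}

```text
clock: 14.55
tcp_pos: [0.4673, -0.0685, 0.03]
orientation: [3.141, -0.011, 0.002]
contact_force: [-0.9, 0.6, 5.1]
grip_width: 0.026
gripper_force: 49.6
```

>>> {"name": "apply_moves", "arguments": {"rows": [[[0,0,-0.2],[0,0,0]],[[0,0,-0.4],[0,0,0]],[[0,0,-0.52],[0,0,0]],[[0,-0.2,-0.52],[0,0,-0.02]],[[0,-0.4,-0.52],[0,0,-0.04]],[[0,-0.55,-0.52],[0,0,-0.06]],[[0.006,-0.674,-0.52],[0,0,-0.069]],[[0.006,-0.674,-0.52],[0,0,-0.069]]]}}

```text
clock: 15.55
tcp_pos: [0.4695, 0.1027, 0.1598]
orientation: [-3.122, -0.336, -0.001]
contact_force: [0.4, -0.3, -0.0]
grip_width: 0.0261
gripper_force: 49.5
```

>>> {"name": "apply_moves", "arguments": {"rows": [[[0.06,-0.2,0],[0,0,-0.02]],[[0.12,-0.4,0],[0,0,-0.04]],[[0.17,-0.52,0],[0,0,-0.056]],[[0.177,-0.559,0.1],[0,0,-0.056]],[[0.177,-0.559,0.25],[0,0,-0.056]],[[0.177,-0.559,0.298],[0,0,-0.056]],[[0.177,-0.559,0.298],[0,0,-0.056]]]}}

```text
clock: 16.42
tcp_pos: [0.4836, 0.2449, 0.0847]
orientation: [3.083, 0.6, -0.002]
contact_force: [-0.1, -0.8, -1.0]
grip_width: 0.0263
gripper_force: 49.5
```

```bash
python3 - <<'E'
from h import *
o=telemetry.get_obs();print(o['clock'],o['tcp_pos'],o['orientation'],o['joints'])
plan((.4843,.2458,.0665,22))
f=snap('wrist','w5')
cv2.imwrite('pics/w5c.png',cv2.resize(f['frame'][:,:,::-1][0:320,150:500],None,fx=1.5,fy=1.5))
E
```

```text
16.425 [0.48362851 0.24493049 0.08466082] [ 3.08277746e+00  6.00378182e-01 -2.39934072e-03] [-0.21064005  0.53580345 -0.47292069  1.98097633  0.36519116  0.70970756
 -2.09390897]
[[0.004, -0.002, 0.073], [0.0, 0.001, 0.0]] n=0.3
```

View pics/w5c.png

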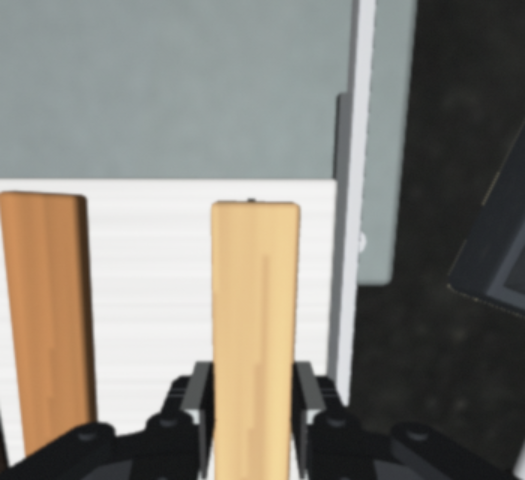

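```bash
cat >> h.py <<'E'
_x=np.array([np.cos(np.radians(22)),np.sin(np.radians(22))]);_y=np.array([-_x[1],_x[0]]);TC=np.array([.470,.281])
def tr(p): p=np.array(p)[:2]-TC; return (p@_x).round(4),(p@_y).round(4)
def wt(x,y): return TC+x*_x+y*_y
E
python3 - <<'E'
from h import *
f=np.load('w5.npz'); P=lambda u,v,z:ray2z(f,150+u/1.5,v/1.5,z)[:2]
print(tr(P(212,204,.067)),tr(P(299,204,.067)),tr(P(210,440,.067)),tr(P(293,440,.067)))
print('l1',tr(P(2,193,.048)),tr(P(80,196,.048)),'edge',tr(P(100,180,.036)),tr(P(335,180,.036)),'lineend',tr(P(251,200,.036)))
# next: lift, back, lath3 with psi=180+5.5
m=(.46,.03,.2,90); print('A');plan((.4843,.2458,.2,22),m,start=(.4843,.2458,.066,22))
a=(.4727,-.131,.09,185); print('B');plan((.46,-.131,.19,185),a,(.4727,-.131,.03,185),start=m)
g=(.4727,-.131,.03,185);m2=(.46,.03,.19,140);print('C');plan((.4727,-.131,.15,185),m2,start=g)
t=wt(.038,0);print('D',t);plan((*t,.16,112),(*t,.095,112),start=m2)
E
```

```text
(np.float64(0.0632), np.float64(-0.0252)) (np.float64(0.0632), np.float64(-0.0517)) (np.float64(-0.0188), np.float64(-0.0225)) (np.float64(-0.0188), np.float64(-0.0521))
l1 (np.float64(0.0659), np.float64(0.0488)) (np.float64(0.0649), np.float64(0.022)) edge (np.float64(0.0703), np.float64(0.0186)) (np.float64(0.0704), np.float64(-0.068)) lineend (np.float64(0.0632), np.float64(-0.037))
A
[[-0.0, 0.0, -0.536], [0.0, 0.0, 0.0]] n=2.1
[[-0.413, 0.764, -0.536], [0.0, 0.0, -0.378]] n=6.4
B
[[-0.644, 0.0, 0.04], [-0.0, 0.0, -0.528]] n=8.9
[[-0.644, 0.051, 0.44], [-0.0, 0.0, -0.528]] n=1.6
[[-0.644, 0.051, 0.68], [-0.0, 0.0, -0.528]] n=1.0
C
[[0.0, 0.0, -0.48], [0.0, 0.0, 0.0]] n=1.9
[[-0.006, 0.646, -0.64], [-0.0, -0.0, 0.25]] n=4.2
D [0.50523299 0.29523505]
[[0.543, 0.929, 0.12], [0.0, -0.0, 0.156]] n=4.3
[[0.543, 0.929, 0.38], [0.0, -0.0, 0.156]] n=1.0
```

>>> {"name": "apply_moves", "arguments": {"rows": [[[0.004,-0.002,0.04],[0,0,0]],[[0.004,-0.002,0.065],[0,0,0]],[[0.004,-0.002,0.073],[0,0,0]],[[0.004,-0.002,0.073],[0,0,0]]]}}

```text
clock: 16.98
tcp_pos: [0.4845, 0.2468, 0.0667]
orientation: [3.083, 0.602, -0.0]
contact_force: [0.6, 0.5, -0.3]
grip_width: 0.0259
gripper_force: 49.5
```

>>> {"name": "apply_moves", "arguments": {"rows": [[[0,0,0],[0,0,0]],[[0,0,0],[0,0,0]],[[0,0,0],[0,0,0]],[[0,0,-0.2],[0,0,0]],[[0,0,-0.536],[0,0,0]],[[0,0,-0.536],[0,0,0]],[[0,0,-0.536],[0,0,0]]], "jaw": -0.05}}

```text
clock: 17.85
tcp_pos: [0.4856, 0.2473, 0.2028]
orientation: [-3.083, -0.601, -0.007]
contact_force: [0.2, 0.7, 0.4]
grip_width: 0.0407
gripper_force: 0.0
```

>>> {"name": "apply_moves", "arguments": {"rows": [[[-0.413,0.764,0],[0,0,-0.378]],[[-0.413,0.764,0],[0,0,-0.378]],[[-0.413,0.764,0],[0,0,-0.378]],[[-0.413,0.764,0],[0,0,-0.378]],[[-0.413,0.764,0],[0,0,-0.378]],[[-0.413,0.764,0],[0,0,-0.378]],[[-0.413,0.764,0],[0,0,-0.378]],[[-0.413,0.764,0],[0,0,-0.378]]]}}

```text
clock: 18.85
tcp_pos: [0.4599, 0.0307, 0.1996]
orientation: [-2.219, -2.221, 0.002]
contact_force: [-0.1, -0.0, 0.1]
grip_width: 0.0402
gripper_force: 0.0
```

>>> {"name": "apply_moves", "arguments": {"rows": [[[-0.644,0,0.04],[0,0,-0.528]],[[-0.644,0,0.04],[0,0,-0.528]],[[-0.644,0,0.04],[0,0,-0.528]],[[-0.644,0,0.04],[0,0,-0.528]],[[-0.644,0,0.04],[0,0,-0.528]],[[-0.644,0,0.04],[0,0,-0.528]],[[-0.644,0,0.04],[0,0,-0.528]],[[-0.644,0,0.04],[0,0,-0.528]],[[-0.644,0,0.04],[0,0,-0.528]],[[-0.644,0,0.04],[0,0,-0.528]]]}}

```text
clock: 20.1
tcp_pos: [0.4606, -0.1299, 0.19]
orientation: [0.137, -3.138, -0.002]
contact_force: [0.2, -0.3, 0.1]
grip_width: 0.0407
gripper_force: 0.0
```

```bash
python3 - <<'E'
from h import *
o=telemetry.get_obs();print(o['clock'],o['tcp_pos'],o['joints'])
plan((.4727,-.131,.08,185),(.4727,-.131,.03,185))
E
```

```text
20.1 [ 0.46063198 -0.12993551  0.19004137] [ 0.96691004  0.40006747 -0.98686536  2.02994189  0.41689665  0.92728737
  1.41644803]
[[-0.048, -0.009, 0.44], [0.0, -0.0, 0.0]] n=1.8
[[-0.048, -0.009, 0.64], [0.0, -0.0, 0.0]] n=0.8
```

>>> {"name": "apply_moves", "arguments": {"rows": [[[-0.048,-0.009,0.2],[0,0,0]],[[-0.048,-0.009,0.4],[0,0,0]],[[-0.048,-0.009,0.5],[0,0,0]],[[-0.048,-0.009,0.58],[0,0,0]],[[-0.048,-0.009,0.64],[0,0,0]],[[-0.048,-0.009,0.64],[0,0,0]]]}}

```text
clock: 20.85
tcp_pos: [0.4726, -0.131, 0.03]
orientation: [0.139, -3.137, -0.001]
contact_force: [0.4, 0.9, -0.5]
grip_width: 0.0405
gripper_force: 0.0
```

>>> {"name": "apply_moves", "arguments": {"rows": [[[0,0,0],[0,0,0]],[[0,0,0],[0,0,0]],[[0,0,0],[0,0,0]],[[0,0,0],[0,0,0]]], "jaw": -1, "newtons": 50}}

```text
clock: 21.35
tcp_pos: [0.4737, -0.1314, 0.0314]
orientation: [-0.141, 3.137, -0.001]
contact_force: [-1.6, -0.5, 5.0]
grip_width: 0.0257
gripper_force: 49.9
```

>>> {"name": "apply_moves", "arguments": {"rows": [[[0,0,-0.2],[0,0,0]],[[0,0,-0.48],[0,0,0]],[[-0.006,0.2,-0.64],[0,0,0.05]],[[-0.006,0.4,-0.64],[0,0,0.1]],[[-0.006,0.646,-0.64],[0,0,0.25]],[[-0.006,0.646,-0.64],[0,0,0.25]],[[-0.006,0.646,-0.64],[0,0,0.25]],[[-0.006,0.646,-0.64],[0,0,0.25]],[[-0.006,0.646,-0.64],[0,0,0.25]],[[-0.006,0.646,-0.64],[0,0,0.25]]]}}

```text
clock: 22.6
tcp_pos: [0.4601, 0.0295, 0.1907]
orientation: [-1.069, -2.954, -0.0]
contact_force: [-0.2, -0.3, -1.0]
grip_width: 0.0256
gripper_force: 49.5
```

```bash
python3 - <<'E'
from h import *
o=telemetry.get_obs();print(o['clock'],o['tcp_pos'],o['joints'])
t=wt(.038,0);plan((*t,.16,112),(*t,.098,112))
E
```

```text
22.6 [0.46013495 0.02953838 0.19072993] [ 0.54155275  0.32109408 -0.85864055  2.0720991   0.31483089  0.8804096
  0.38082864]
[[0.541, 0.932, 0.123], [-0.0, -0.0, 0.157]] n=4.3
[[0.541, 0.932, 0.371], [-0.0, -0.0, 0.157]] n=1.0
```

>>> {"name": "apply_moves", "arguments": {"rows": [[[0.541,0.932,0.123],[0,0,0.157]],[[0.541,0.932,0.123],[0,0,0.157]],[[0.541,0.932,0.123],[0,0,0.157]],[[0.541,0.932,0.123],[0,0,0.157]],[[0.541,0.932,0.123],[0,0,0.157]],[[0.541,0.932,0.25],[0,0,0.157]],[[0.541,0.932,0.371],[0,0,0.157]],[[0.541,0.932,0.371],[0,0,0.157]],[[0.541,0.932,0.371],[0,0,0.157]]]}}

```text
clock: 23.72
tcp_pos: [0.5061, 0.2956, 0.099]
orientation: [1.759, 2.603, 0.002]
contact_force: [0.2, -0.1, -1.1]
grip_width: 0.0261
gripper_force: 49.5
```

```bash
python3 - <<'E'
from h import *
o=telemetry.get_obs();print(o['clock'],o['tcp_pos'],o['joints'])
t=wt(.038,0);plan((*t,.08,112))
f=snap('wrist','w6')
cv2.imwrite('pics/w6c.png',cv2.resize(f['frame'][:,:,::-1][0:320,120:540],None,fx=1.5,fy=1.5))
E
```

```text
23.725 [0.5060764  0.29562989 0.09897911] [-0.13738558  0.61632333 -0.66359327  1.86265511  0.50108383  0.83424631
 -0.67509943]
[[-0.0, -0.004, 0.076], [0.0, -0.0, -0.001]] n=0.3
```

View pics/w6c.png

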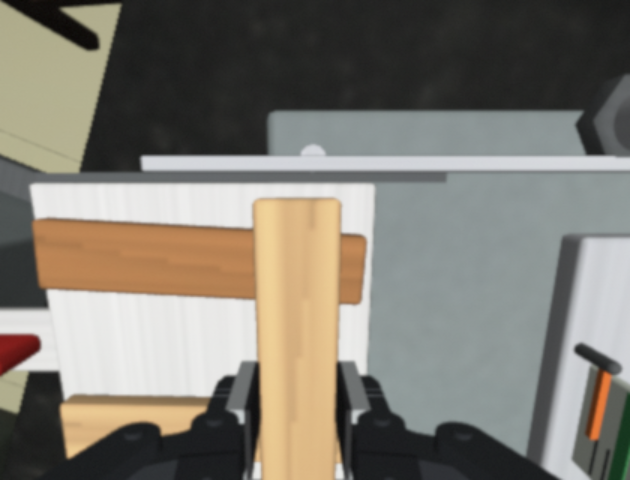

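```bash
python3 - <<'E'
from h import *
f=np.load('w6.npz'); P=lambda u,v,z:ray2z(f,120+u/1.5,v/1.5,z)[:2]
print('l1',[tr(P(*q,.048)) for q in ((35,220),(366,237),(361,302),(42,287))])
print('tray',[tr(P(*q,.036)) for q in ((33,184),(374,184))])
print('l3',[tr(P(*q,.080)) for q in ((255,200),(339,200),(258,440),(337,440))])
E
```

```text
l1 [(np.float64(-0.0609), np.float64(0.0573)), (np.float64(0.0662), np.float64(0.0507)), (np.float64(0.0653), np.float64(0.0246)), (np.float64(-0.0625), np.float64(0.031))]
tray [(np.float64(-0.0665), np.float64(0.0706)), (np.float64(0.0704), np.float64(0.0704))]
l3 [(np.float64(0.0266), np.float64(0.0658)), (np.float64(0.0524), np.float64(0.0658)), (np.float64(0.0253), np.float64(-0.0181)), (np.float64(0.0538), np.float64(-0.0181))]
```

>>> {"name": "apply_moves", "arguments": {"rows": [[[0,-0.003,0.04],[0,0,0]],[[0,-0.003,0.065],[0,0,0]],[[0,-0.003,0.075],[0,0,0]],[[0,-0.003,0.075],[0,0,0]]]}}

```text
clock: 24.28
tcp_pos: [0.5051, 0.295, 0.0795]
orientation: [1.759, 2.603, 0.0]
contact_force: [-0.1, -1.2, 1.8]
grip_width: 0.0261
gripper_force: 49.8
```

>>> {"name": "apply_moves", "arguments": {"rows": [[[0,0,0],[0,0,0]],[[0,0,0],[0,0,0]],[[0,0,0],[0,0,0]],[[0,0,-0.2],[0,0,0]],[[0,0,-0.5],[0,0,0]],[[0,0,-0.5],[0,0,0]],[[0,0,-0.5],[0,0,0]]], "jaw": -0.05}}

```text
clock: 25.15
tcp_pos: [0.5051, 0.2951, 0.2049]
orientation: [1.758, 2.602, 0.002]
contact_force: [-1.3, -0.5, -0.0]
grip_width: 0.0407
gripper_force: 0.0
```

```bash
python3 - <<'E'
from h import *
o=telemetry.get_obs();print(o['clock'],o['tcp_pos'],o['joints'])
a=(.47,.08,.2,140);plan(a)
b=(.46,-.13,.19,182);plan(b,start=a)
c=(.450,-.271,.09,182.5);plan((.450,-.271,.19,182.5),c,(.450,-.271,.03,182.5),start=b)
E
```

```text
25.15 [0.50514751 0.29510124 0.20488413] [-0.0713349   0.48578368 -0.74319754  1.78987868  0.38243925  1.01354082
 -0.58066462]
[[-0.746, -0.451, 0.019], [0.001, 0.0, -0.156]] n=3.5
[[-0.509, -0.669, 0.04], [0.0, 0.0, -0.233]] n=3.9
[[0.06, -0.562, -0.0], [0.0, 0.0, -0.003]] n=2.3
[[0.06, -0.562, 0.4], [0.0, 0.0, -0.003]] n=1.6
[[0.06, -0.562, 0.64], [0.0, 0.0, -0.003]] n=1.0
```

>>> {"name": "apply_moves", "arguments": {"rows": [[[-0.746,-0.451,0.019],[0,0,-0.156]],[[-0.746,-0.451,0.019],[0,0,-0.156]],[[-0.746,-0.451,0.019],[0,0,-0.156]],[[-0.746,-0.451,0.019],[0,0,-0.156]],[[-0.746,-0.451,0.019],[0,0,-0.156]]]}}

```text
clock: 25.78
tcp_pos: [0.4683, 0.0763, 0.1974]
orientation: [-1.081, -2.946, 0.005]
contact_force: [-0.2, 0.1, 0.5]
grip_width: 0.0405
gripper_force: 0.0
```

>>> {"name": "apply_moves", "arguments": {"rows": [[[-0.509,-0.669,0.04],[0,0,-0.233]],[[-0.509,-0.669,0.04],[0,0,-0.233]],[[-0.509,-0.669,0.04],[0,0,-0.233]],[[-0.509,-0.669,0.04],[0,0,-0.233]],[[-0.509,-0.669,0.04],[0,0,-0.233]],[[-0.509,-0.669,0.04],[0,0,-0.233]]]}}

```text
clock: 26.52
tcp_pos: [0.4598, -0.1283, 0.1889]
orientation: [0.053, -3.141, -0.003]
contact_force: [0.7, 1.0, 0.3]
grip_width: 0.0406
gripper_force: 0.0
```

>>> {"name": "apply_moves", "arguments": {"rows": [[[0.06,-0.562,0],[0,0,-0.003]],[[0.06,-0.562,0],[0,0,-0.003]],[[0.06,-0.562,0],[0,0,-0.003]],[[0.06,-0.562,0],[0,0,-0.003]]]}}

```text
clock: 27.02
tcp_pos: [0.4501, -0.2698, 0.1893]
orientation: [-0.067, 3.141, 0.002]
contact_force: [-0.2, 1.1, -0.0]
grip_width: 0.0408
gripper_force: 0.0
```

```bash
python3 - <<'E'
from h import *
o=telemetry.get_obs();print(o['clock'],o['tcp_pos'],o['joints'])
plan((.450,-.271,.09,182.5),(.450,-.271,.03,182.5))
E
```

```text
27.025 [ 0.45009277 -0.269792    0.18932017] [ 1.1565119   0.46465887 -0.92453357  1.93283178  0.44883873  0.96532538
  1.63257527]
[[0.001, -0.005, 0.397], [0.0, 0.0, -0.0]] n=1.6
[[0.001, -0.005, 0.637], [0.0, 0.0, -0.0]] n=1.0
```

>>> {"name": "apply_moves", "arguments": {"rows": [[[0,-0.005,0.2],[0,0,0]],[[0,-0.005,0.4],[0,0,0]],[[0,-0.005,0.5],[0,0,0]],[[0,-0.005,0.58],[0,0,0]],[[0,-0.005,0.637],[0,0,0]],[[0,-0.005,0.637],[0,0,0]]]}}

```text
clock: 27.78
tcp_pos: [0.4497, -0.2713, 0.03]
orientation: [0.069, -3.14, -0.001]
contact_force: [0.2, -0.2, 0.1]
grip_width: 0.0405
gripper_force: 0.0
```

>>> {"name": "apply_moves", "arguments": {"rows": [[[0,0,0],[0,0,0]],[[0,0,0],[0,0,0]],[[0,0,0],[0,0,0]],[[0,0,0],[0,0,0]]], "jaw": -1, "newtons": 50}}

```text
clock: 28.28
tcp_pos: [0.4503, -0.2724, 0.0313]
orientation: [-0.067, 3.139, -0.001]
contact_force: [-1.1, 1.0, 6.8]
grip_width: 0.0266
gripper_force: 49.9
```

```bash
python3 - <<'E'
from h import *
m=(.46,-.04,.19,150);plan((.45,-.271,.19,182.5),m,start=(.45,-.271,.03,182.5))
t=wt(-.038,0);n=(.46,.12,.19,125);plan(n,start=m);plan((*t,.16,112),(*t,.098,112),start=n)
E
```

```text
[[0.0, 0.0, -0.64], [0.0, 0.0, 0.0]] n=2.6
[[-0.08, 0.921, -0.64], [-0.0, -0.0, 0.181]] n=3.7
[[0.32, 0.554, 0.0], [0.0, -0.0, 0.139]] n=2.6
[[0.539, 0.254, 0.12], [-0.0, -0.0, 0.072]] n=2.4
[[0.539, 0.254, 0.368], [-0.0, -0.0, 0.072]] n=1.0
```

>>> {"name": "apply_moves", "arguments": {"rows": [[[0,0,-0.2],[0,0,0]],[[0,0,-0.42],[0,0,0]],[[0,0,-0.64],[0,0,0]],[[-0.08,0.921,-0.64],[0,0,0.181]],[[-0.08,0.921,-0.64],[0,0,0.181]],[[-0.08,0.921,-0.64],[0,0,0.181]],[[-0.08,0.921,-0.64],[0,0,0.181]],[[-0.08,0.921,-0.64],[0,0,0.181]]]}}

```text
clock: 29.28
tcp_pos: [0.4597, -0.0371, 0.191]
orientation: [0.804, 3.036, 0.001]
contact_force: [0.8, -0.2, -1.0]
grip_width: 0.0259
gripper_force: 49.5
```

>>> {"name": "apply_moves", "arguments": {"rows": [[[0.32,0.554,0],[0,0,0.139]],[[0.32,0.554,0],[0,0,0.139]],[[0.32,0.554,0],[0,0,0.139]],[[0.32,0.554,0],[0,0,0.139]]]}}

```text
clock: 29.78
tcp_pos: [0.4597, 0.1225, 0.1909]
orientation: [1.445, 2.789, 0.003]
contact_force: [0.1, -0.7, -0.5]
grip_width: 0.0262
gripper_force: 49.5
```

>>> {"name": "apply_moves", "arguments": {"rows": [[[0.539,0.254,0.0],[0,0,0.072]],[[0.539,0.254,0.0],[0,0,0.072]],[[0.539,0.254,0.12],[0,0,0.072]],[[0.539,0.254,0.25],[0,0,0.072]],[[0.539,0.254,0.34],[0,0,0.072]],[[0.539,0.254,0.368],[0,0,0.072]],[[0.539,0.254,0.368],[0,0,0.072]]]}}

```text
clock: 30.65
tcp_pos: [0.4355, 0.2645, 0.0983]
orientation: [1.76, 2.602, -0.001]
contact_force: [-1.0, -0.2, -0.3]
grip_width: 0.0261
gripper_force: 49.5
```

```bash
python3 - <<'E'
from h import *
o=telemetry.get_obs();print(o['clock'],o['tcp_pos'],o['joints'])
t=wt(-.038,0);plan((*t,.08,112))
f=snap('wrist','w7')
cv2.imwrite('pics/w7c.png',cv2.resize(f['frame'][:,:,::-1][0:320,120:540],None,fx=1.5,fy=1.5))
E
```

```text
30.65 [0.43549395 0.26447025 0.09828608] [-0.0938137   0.52829885 -0.71664441  2.0385645   0.50459002  0.75511126
 -0.74013921]
[[0.01, 0.001, 0.073], [-0.0, 0.0, -0.001]] n=0.3
```

View pics/w7c.png

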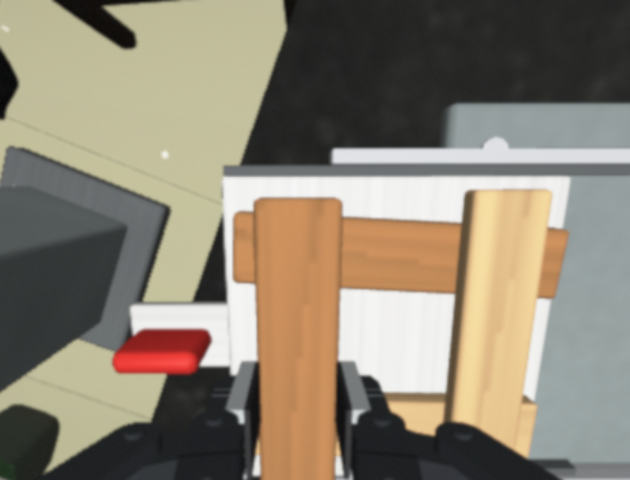

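```bash
python3 - <<'E'
from h import *
f=np.load('w7.npz'); P=lambda u,v,z:ray2z(f,120+u/1.5,v/1.5,z)[:2]
print('l4',[tr(P(*q,.079)) for q in ((255,200),(341,200))])
print('l3',[tr(P(*q,.060)) for q in ((466,192),(551,192),(450,400))])
E
```

```text
l4 [(np.float64(-0.0504), np.float64(0.0633)), (np.float64(-0.024), np.float64(0.0633))]
l3 [(np.float64(0.0213), np.float64(0.0652)), (np.float64(0.0509), np.float64(0.0651)), (np.float64(0.0233), np.float64(-0.0151))]
```

Place with a 2 mm shift along, release, then go to the handle to push home.

>>> {"name": "apply_moves", "arguments": {"rows": [[[0.008,0.003,0.04],[0,0,0]],[[0.008,0.003,0.065],[0,0,0]],[[0.008,0.003,0.074],[0,0,0]],[[0.008,0.003,0.074],[0,0,0]]]}}

```text
clock: 31.2
tcp_pos: [0.4347, 0.2677, 0.0796]
orientation: [-1.758, -2.603, 0.0]
contact_force: [-0.0, 0.4, -0.2]
grip_width: 0.0261
gripper_force: 49.5
```

>>> {"name": "apply_moves", "arguments": {"rows": [[[0,0,0],[0,0,0]],[[0,0,0],[0,0,0]],[[0,0,0],[0,0,0]],[[0,0,-0.2],[0,0,0]],[[0,0,-0.5],[0,0,0]],[[0,0,-0.5],[0,0,0]],[[0,0,-0.5],[0,0,0]]], "jaw": -0.05}}

```text
clock: 32.08
tcp_pos: [0.4353, 0.2677, 0.2054]
orientation: [1.759, 2.602, 0.002]
contact_force: [-0.7, -0.7, -0.4]
grip_width: 0.0404
gripper_force: 0.0
```

```bash
python3 - <<'E'
from h import *
o=telemetry.get_obs();print(o['clock'],o['tcp_pos'],o['joints'])
h=wt(-.0885,0);print(h)
plan((*h,.16,22),(*h,.062,22))
E
```

```text
32.075 [0.4352802  0.26767745 0.20535183] [ 0.00554685  0.37989299 -0.82520768  1.95399693  0.34291448  0.9500971
 -0.60501302]
[0.38794423 0.24784732]
[[-0.003, -0.206, 0.181], [0.001, -0.0, 0.499]] n=8.4
[[-0.003, -0.206, 0.573], [0.001, -0.0, 0.499]] n=1.6
```

```bash
python3 - <<'E'
from h import *
f=np.load('w2.npz');print([tr(ray2z(f,*q,.05)) for q in ((321,204),(321,240))])
f=np.load('w7.npz');print([tr(ray2z(f,120+q[0]/1.5,q[1]/1.5,.05)) for q in ((212,340),(130,340))])
h=wt(-.121,0);print(h)
plan((*h,.16,22),(*h,.060,22))
E
```

```text
[(np.float64(-0.0739), np.float64(0.0012)), (np.float64(-0.1147), np.float64(0.0013))]
[(np.float64(-0.0724), np.float64(0.0069)), (np.float64(-0.1058), np.float64(0.0069))]
[0.35781075 0.2356726 ]
[[-0.003, -0.336, 0.181], [0.001, -0.0, 0.499]] n=8.4
[[-0.003, -0.336, 0.581], [0.001, -0.0, 0.499]] n=1.6
```

>>> {"name": "apply_moves", "arguments": {"rows": [[[-0.003,-0.344,0.1],[0,0,0.499]],[[-0.003,-0.344,0.1],[0,0,0.499]],[[-0.003,-0.344,0.1],[0,0,0.499]],[[-0.003,-0.344,0.1],[0,0,0.499]],[[-0.003,-0.344,0.1],[0,0,0.499]],[[-0.003,-0.344,0.1],[0,0,0.499]],[[-0.003,-0.344,0.1],[0,0,0.499]],[[-0.003,-0.344,0.1],[0,0,0.499]],[[-0.003,-0.344,0.15],[0,0,0.499]],[[-0.003,-0.344,0.15],[0,0,0.499]]], "jaw": -1, "newtons": 30}}

```text
clock: 33.33
tcp_pos: [0.3539, 0.2337, 0.1653]
orientation: [3.081, 0.603, -0.007]
contact_force: [-0.1, -0.1, 0.2]
grip_width: 0.0001
gripper_force: 0.0
```

```bash
python3 - <<'E'
from h import *
o=telemetry.get_obs();print(o['clock'],o['tcp_pos'],tr(o['tcp_pos']),o['joints'],o['grip_width'])
h=wt(-.123,0.001)
plan((*h,.1,22),(*h,.060,22))
E
```

```text
33.325 [0.35394055 0.23374743 0.16527319] (np.float64(-0.1253), np.float64(-0.0003)) [-0.21496817  0.24332172 -0.57533434  2.18235412  0.18862273  0.76761603
 -2.09791166] 5.210279506142799e-05
[[0.01, -0.006, 0.261], [0.0, 0.002, 0.001]] n=1.0
[[0.011, -0.006, 0.421], [0.0, 0.002, 0.001]] n=0.6
```

>>> {"name": "apply_moves", "arguments": {"rows": [[[0.005,-0.006,0.15],[0,0,0]],[[0.005,-0.006,0.3],[0,0,0]],[[0.005,-0.006,0.38],[0,0,0]],[[0.005,-0.006,0.421],[0,0,0]],[[0.005,-0.006,0.421],[0,0,0]]]}}

```text
clock: 33.95
tcp_pos: [0.3556, 0.2365, 0.0616]
orientation: [3.082, 0.603, -0.002]
contact_force: [-0.2, -0.4, 0.5]
grip_width: 0.0001
gripper_force: 0.0
```

>>> {"name": "apply_moves", "arguments": {"rows": [[[0.03,0,0],[0,0,0]],[[0.06,0,0],[0,0,0]],[[0.1,0,0],[0,0,0]],[[0.15,0,0],[0,0,0]],[[0.2,0,0],[0,0,0]],[[0.25,0,0],[0,0,0]],[[0.3,0,0],[0,0,0]],[[0.34,0,0],[0,0,0]],[[0.37,0,0],[0,0,0]],[[0.38,0,0],[0,0,0]]]}}

```text
clock: 35.2
tcp_pos: [0.4445, 0.2727, 0.062]
orientation: [-3.083, -0.602, -0.0]
contact_force: [-1.7, -2.4, 1.2]
grip_width: -0.0001
gripper_force: 1.3
```

```bash
python3 - <<'E'
from h import *
o=telemetry.get_obs();print(o['clock'],o['tcp_pos'],tr(o['tcp_pos']),o['contact_force'])
f=snap('top','t2');
im=f['frame'].astype(int);m=(im[...,0]>150)&(im[...,1]<70)&(im[...,2]<80);m[:, :170]=0;m[:,300:]=0
vs,us=np.nonzero(m);print(us.mean(),vs.mean(),len(us),tr(ray2z(f,us.mean(),vs.mean(),.05)))
E
```

```text
35.2 [0.44449079 0.27273955 0.0620207 ] (np.float64(-0.0267), np.float64(0.0019)) [-1.65409924 -2.3791532   1.2116822 ]
nan nan 0 (np.float64(nan), np.float64(nan))<stdin>:5: RuntimeWarning: Mean of empty slice.
  ret = ret.dtype.type(ret / rcount)
```

>>> {"name": "apply_moves", "arguments": {"rows": [[[0.04,0,0],[0,0,0]],[[0.09,0,0],[0,0,0]],[[0.14,0,0],[0,0,0]],[[0.19,0,0],[0,0,0]],[[0.24,0,0],[0,0,0]],[[0.28,0,0],[0,0,0]],[[0.31,0,0],[0,0,0]],[[0.33,0,0],[0,0,0]],[[0.34,0,0],[0,0,0]],[[0.34,0,0],[0,0,0]]]}}

```text
clock: 36.5
tcp_pos: [0.5181, 0.3026, 0.0615]
orientation: [3.079, 0.603, -0.015]
contact_force: [-16.6, -7.6, 11.2]
grip_width: 0.0001
gripper_force: 9.1
```

>>> {"name": "apply_moves", "arguments": {"rows": [[[0.01,0,0],[0,0,0]],[[0.02,0,0],[0,0,0]],[[0.03,0,0],[0,0,0]],[[0.03,0,0],[0,0,0]]]}}

```text
clock: 37.0
tcp_pos: [0.5184, 0.3026, 0.0605]
orientation: [3.072, 0.603, -0.035]
contact_force: [-34.6, -16.1, 27.1]
grip_width: 0.0001
gripper_force: 19.5
```

```bash
python3 - <<'E'
from h import *
o=telemetry.get_obs();print(o['clock'],o['tcp_pos'],tr(o['tcp_pos']),o['contact_force'])
E
```

```text
37.0 [0.51839331 0.30263331 0.06049992] (np.float64(0.053), np.float64(0.0019)) [-34.61305537 -16.10303936  27.14618039]
```

>>> {"name": "apply_moves", "arguments": {"rows": [[[-0.03,0,0],[0,0,0]],[[-0.08,0,0],[0,0,0]],[[-0.12,0,-0.2],[0,0,0]],[[-0.2,0,-0.5],[0,0,0]],[[-0.3,0,-0.75],[0,0,0]],[[-0.3,0,-0.75],[0,0,0]],[[-0.3,0,-0.75],[0,0,0]]]}}

```text
clock: 37.88
tcp_pos: [0.4613, 0.2797, 0.2513]
orientation: [-3.082, -0.601, -0.008]
contact_force: [0.1, -0.4, 0.2]
grip_width: 0.0001
gripper_force: 0.0
```

```bash
python3 - <<'E'
from h import *
o=telemetry.get_obs();print(o['clock'],o['tcp_pos'],o['joints'])
f=snap('side','s2')
im=f['frame'][225:355,200:360,::-1]
cv2.imwrite('pics/s2c.png',cv2.resize(im,None,fx=4.5,fy=4.5,interpolation=cv2.INTER_CUBIC))
for u,v in ((242.6,277.3),):
    p=ray2z(f,u,v,.208);d=p[:2]-[.632,.3455];print(p,np.hypot(*d),np.degrees(np.arctan2(d[1],d[0])))
E
```

```text
37.875 [0.46126097 0.279679   0.25126389] [-0.18903162  0.31123659 -0.57096198  1.85847046  0.19697571  1.02275521
 -2.02607948]
[0.63285324 0.38391207 0.208     ] 0.03842154504508608 88.72751483971
```

View pics/s2c.png

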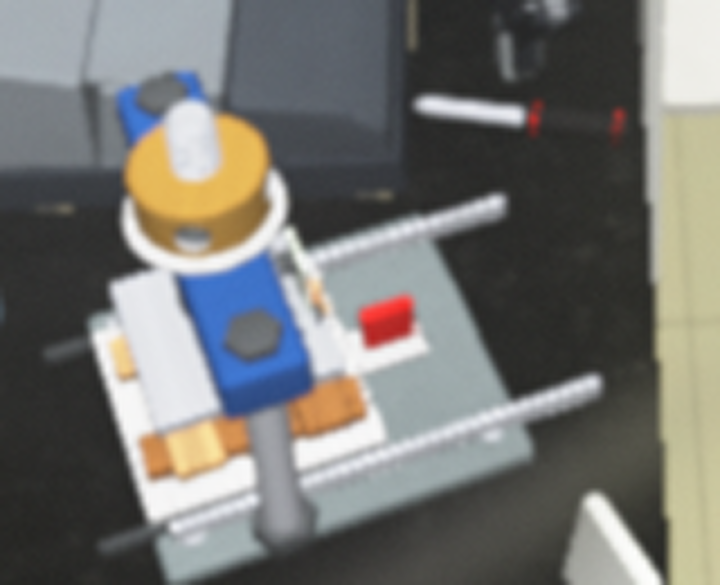

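```bash
python3 - <<'E'
from h import *
f=np.load('s2.npz');P=lambda u,v,z:ray2z(f,200+u/4.5,225+v/4.5,z).round(4)
print(P(418,103,.008),P(530,117,.012),P(624,123,.014))
a=(.43,.06,.25,5);plan(a)
E
```

```text
[0.5371 0.0916 0.008 ] [0.4596 0.1106 0.012 ] [0.3958 0.1196 0.014 ]
[[-0.443, 0.766, -0.003], [-0.0, -0.001, 0.095]] n=3.5
```

>>> {"name": "apply_moves", "arguments": {"rows": [[[-0.443,0.766,0],[0,0,0.095]],[[-0.443,0.766,0],[0,0,0.095]],[[-0.443,0.766,0],[0,0,0.095]],[[-0.443,0.766,0],[0,0,0.095]],[[-0.443,0.766,0],[0,0,0.095]]], "jaw": -0.05}}

```text
clock: 38.55
tcp_pos: [0.429, 0.0567, 0.2476]
orientation: [3.138, 0.128, -0.005]
contact_force: [0.3, -0.7, -0.4]
grip_width: 0.0408
gripper_force: 0.0
```

```bash
python3 - <<'E'
from h import *
o=telemetry.get_obs();print(o['clock'],o['tcp_pos'],o['joints'])
f=snap('wrist','w8');im=f['frame'].astype(int)
m=((im[...,0]>110)&(im[...,1]<80)&(im[...,2]<80)).astype(np.uint8)
n,l,s,c=cv2.connectedComponentsWithStats(m)
for i in range(1,n):
    if s[i,4]>8: print(c[i].round(1),s[i,4],ray2z(f,*c[i],.014).round(4))
E
```

```text
38.55 [0.42895961 0.05674838 0.24760784] [ 0.1258117   0.1131675  -0.42679464  2.0878725   0.05762     0.9549643
 -1.82134568]
[66.  47.6] 393 [0.5531 0.344  0.014 ]
[72.8 45.3] 10 [0.556  0.3362 0.014 ]
[88.1 58.8] 19 [0.5438 0.3214 0.014 ]
[272.4 153.9] 14 [0.4566 0.1151 0.014 ]
[281.9 155.9] 23 [0.455  0.1037 0.014 ]
[266.8 199.2] 39 [0.3995 0.12   0.014 ]
```

```bash
python3 - <<'E'
from h import *
plan((.428,.1145,.2,169));plan((.428,.1145,.2,87))
plan((.428,.1145,.2,169),start=(.428,.1145,.2,87))
E
```

```text
[[0.014, -0.222, 0.192], [-0.001, 0.0, -0.912]] n=15.3
[[0.014, -0.222, 0.192], [-0.001, 0.001, -0.456]] n=7.7
[[0.0, 0.0, 0.0], [-0.0, 0.0, -0.456]] n=7.7
```

>>> {"name": "apply_moves", "arguments": {"rows": [[[0.014,-0.222,0.192],[0,0,-0.456]],[[0.014,-0.222,0.192],[0,0,-0.456]],[[0.014,-0.222,0.192],[0,0,-0.456]],[[0.014,-0.222,0.192],[0,0,-0.456]],[[0.014,-0.222,0.192],[0,0,-0.456]],[[0.014,-0.222,0.192],[0,0,-0.456]],[[0.014,-0.222,0.192],[0,0,-0.456]],[[0.014,-0.222,0.192],[0,0,-0.456]]]}}

```text
clock: 39.6
tcp_pos: [0.4281, 0.1173, 0.2006]
orientation: [-2.268, -2.171, 0.0]
contact_force: [-0.7, 0.6, -1.4]
grip_width: 0.041
gripper_force: 0.0
```

>>> {"name": "apply_moves", "arguments": {"rows": [[[0,0,0],[0,0,-0.456]],[[0,0,0],[0,0,-0.456]],[[0,0,0],[0,0,-0.456]],[[0,0,0],[0,0,-0.456]],[[0,0,0],[0,0,-0.456]],[[0,0,0],[0,0,-0.456]],[[0,0,0],[0,0,-0.456]],[[0,0,0],[0,0,-0.456]],[[0,0,0],[0,0,-0.456]]]}}

```text
clock: 40.72
tcp_pos: [0.4282, 0.1169, 0.2009]
orientation: [-0.296, -3.126, -0.003]
contact_force: [0.0, 0.8, -0.4]
grip_width: 0.0407
gripper_force: 0.0
```

```bash
python3 - <<'E'
from h import *
o=telemetry.get_obs();print(o['clock'],o['tcp_pos'],o['joints'])
plan((.428,.1145,.08,169),(.428,.1145,.027,169))
E
```

```text
40.725 [0.42816488 0.11693831 0.2008725 ] [ 0.41701633  0.29052125 -0.93527455  2.09467607  0.29734267  0.89354687
  0.69468991]
[[-0.002, -0.01, 0.483], [0.001, -0.001, 0.001]] n=1.9
[[-0.002, -0.011, 0.695], [0.001, -0.001, 0.001]] n=0.8
```

>>> {"name": "apply_moves", "arguments": {"rows": [[[-0.002,-0.011,0.2],[0,0,0]],[[-0.002,-0.011,0.4],[0,0,0]],[[-0.002,-0.011,0.55],[0,0,0]],[[-0.002,-0.011,0.65],[0,0,0]],[[-0.002,-0.011,0.695],[0,0,0]],[[-0.002,-0.011,0.695],[0,0,0]]]}}

```text
clock: 41.48
tcp_pos: [0.428, 0.1134, 0.0274]
orientation: [-0.297, -3.126, -0.0]
contact_force: [-0.5, 0.2, 0.1]
grip_width: 0.0407
gripper_force: 0.0
```

>>> {"name": "apply_moves", "arguments": {"rows": [[[0,0,0],[0,0,0]],[[0,0,0],[0,0,0]],[[0,0,0],[0,0,0]],[[0,0,0],[0,0,0]],[[0,0,0],[0,0,0]]], "jaw": -1, "newtons": 90}}

```text
clock: 42.1
tcp_pos: [0.429, 0.1131, 0.029]
orientation: [0.298, 3.125, 0.001]
contact_force: [-2.1, 0.5, 5.0]
grip_width: 0.0154
gripper_force: 88.5
```

```bash
cat >> h.py <<'E'
SP=np.array([.632,.346])
def bp(phi,rad,z=.229,dpsi=0): # tip radius rad -> TCP pose; grip centre 112 behind tip
    a=np.radians(phi); p=SP+(rad+.112)*np.array([np.cos(a),np.sin(a)]); return (*p,z,phi+dpsi)
E
python3 - <<'E'
from h import *
g=(.428,.1134,.0274,169)
plan((.428,.1134,.31,169),start=g)   # split
a=(.428,.1134,.31,169)
m=(.56,.16,.31,220);plan(m,start=a)
t=bp(268,.050);print(t);plan((*t[:2],.31,268),t,start=m)
E
```

```text
[[0.0, 0.0, -1.13], [0.0, 0.0, 0.0]] n=4.5
[[-0.483, 0.284, 0.0], [0.0, 0.0, -0.283]] n=4.8
(np.float64(0.6263462815341949), np.float64(0.18409868602290647), 0.229, 268)
[[-0.265, -0.097, -0.0], [0.0, 0.0, -0.267]] n=4.5
[[-0.265, -0.097, 0.324], [0.0, 0.0, -0.267]] n=1.3
```

>>> {"name": "apply_moves", "arguments": {"rows": [[[0,0,-0.1],[0,0,0]],[[0,0,-0.3],[0,0,0]],[[0,0,-0.55],[0,0,0]],[[0,0,-0.8],[0,0,0]],[[0,0,-0.97],[0,0,0]],[[0,0,-0.97],[0,0,0]]]}}

```text
clock: 42.85
tcp_pos: [0.4299, 0.1134, 0.2738]
orientation: [0.298, 3.12, 0.0]
contact_force: [-0.1, -0.2, -2.3]
grip_width: 0.0156
gripper_force: 88.3
```

>>> {"name": "apply_moves", "arguments": {"rows": [[[-0.1,0.06,-0.16],[0,0,-0.05]],[[-0.2,0.12,-0.16],[0,0,-0.1]],[[-0.3,0.2,-0.16],[0,0,-0.15]],[[-0.4,0.25,-0.16],[0,0,-0.2]],[[-0.483,0.284,-0.16],[0,0,-0.25]],[[-0.483,0.284,-0.16],[0,0,-0.283]],[[-0.483,0.284,-0.16],[0,0,-0.283]]]}}

```text
clock: 43.72
tcp_pos: [0.5596, 0.1596, 0.3088]
orientation: [1.075, -2.949, -0.001]
contact_force: [0.3, 0.2, -1.4]
grip_width: 0.0153
gripper_force: 88.3
```

>>> {"name": "apply_moves", "arguments": {"rows": [[[-0.265,-0.097,0],[0,0,-0.05]],[[-0.265,-0.097,0],[0,0,-0.1]],[[-0.265,-0.097,0],[0,0,-0.15]],[[-0.265,-0.097,0],[0,0,-0.2]],[[-0.265,-0.097,0],[0,0,-0.25]],[[-0.265,-0.097,0],[0,0,-0.267]],[[-0.265,-0.097,0],[0,0,-0.267]],[[-0.265,-0.097,0],[0,0,-0.267]]]}}

```text
clock: 44.72
tcp_pos: [0.6263, 0.1838, 0.3101]
orientation: [2.183, -2.259, 0.001]
contact_force: [0.3, -0.2, -0.8]
grip_width: 0.0157
gripper_force: 88.3
```

```bash
python3 - <<'E'
from h import *
o=telemetry.get_obs();print(o['clock'],o['tcp_pos'],o['joints'],o['grip_width'],o['contact_force'])
t=bp(268,.050);plan(t)
f=snap('side','s3'); g=snap('top','t3')
# compose both crops
a=cv2.resize(f['frame'][215:315,215:315,::-1],(400,400),interpolation=cv2.INTER_CUBIC)
b=cv2.resize(g['frame'][100:200,180:280,::-1],(400,400),interpolation=cv2.INTER_CUBIC)
cv2.imwrite('pics/x1.png',np.hstack([a,b]))
E
```

```text
44.725 [0.62625975 0.18377969 0.31006277] [ 0.37583259  0.68761471 -1.21972649  1.49442283  0.64834797  1.41201862
  2.23540138] 0.015729697497134584 [ 0.34016525 -0.21453207 -0.80110085]
[[-0.001, -0.0, 0.324], [0.0, -0.0, 0.0]] n=1.3
```

View pics/x1.png

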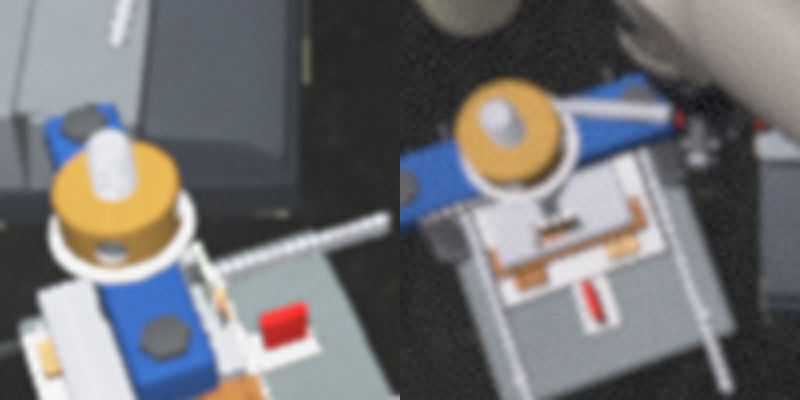

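```bash
python3 - <<'E'
from h import *
g=np.load('t3.npz');P=lambda u,v,z:ray2z(g,180+(u-400)/4,100+v/4,z)
a,b=P(561,104,.289),P(679,119,.289);d=b-a;print('bar',a,b,np.hypot(*d[:2]),np.degrees(np.arctan2(d[1],d[0])),telemetry.get_obs()['tcp_pos'])
print('exp tip',bp(268,.050)[0],bp(268,.05)[1]+.112)
p=P(514,187,.208);d=p[:2]-SP;print('hole',p,np.hypot(*d),np.degrees(np.arctan2(d[1],d[0])))
print('collar top ctr',P(510,132,.226))
E
```

```text
bar [0.63273215 0.29221247 0.289     ] [0.62395918 0.20967378 0.289     ] 0.08300362362733796 -96.06713795226133 [0.6263909  0.1838838  0.31027324]
exp tip 0.6263462815341949 0.29609868602290645
hole [0.59492223 0.34037604 0.208     ] 0.037501867326938026 -171.3751119549025
collar top ctr [0.63126318 0.34161184 0.226     ]
```

```bash
python3 - <<'E'
from h import *
from scipy.optimize import least_squares
g=np.load('t3.npz');s=np.load('s2.npz')
# collar top-face extents by orange mask, both cams
for n,f,(u0,v0,u1,v1) in (('side',s,(220,240,270,285)),('top',g,(190,110,225,155))):
    im=cv2.cvtColor(f['frame'],cv2.COLOR_RGB2HSV)[v0:v1,u0:u1]
    m=(im[...,0]>10)&(im[...,0]<25)&(im[...,1]>120)
    vs,us=np.nonzero(m);print(n,'orange u',us.min()+u0,us.max()+u0,'v',vs.min()+v0,vs.max()+v0)
    rim=np.array([proj(f,(*(SP+.038*np.array([np.cos(a),np.sin(a)])),z)) for a in np.linspace(0,6.28,60) for z in(.19,.226)])
    print('  model u',rim[:,0].min(),rim[:,0].max(),'v',rim[:,1].min(),rim[:,1].max())
    for ph in ((80,90,100,110) if n=='side' else (170,180,190,200)):
        a=np.radians(ph);print('  ',ph,proj(f,(*(SP+.038*np.array([np.cos(a),np.sin(a)])),.208)))
E
```

```text
side orange u 228 259 v 251 279
  model u 227.9773700249205 261.3288492071239 v 248.882554365221 282.3316135947855
   80 [240.19468043 277.17893576]
   90 [242.9565666  277.32291532]
   100 [245.7782306  277.09395321]
   110 [248.56732336 276.49995148]
top orange u 194 219 v 119 144
  model u 192.94989807816947 221.44953199564415 v 120.27199881026377 148.67623570120008
   170 [204.33307239 146.76233446]
   180 [206.56623136 147.00636071]
   190 [208.82427449 146.87128188]
   200 [211.03761396 146.36138418]
```

```bash
python3 - <<'E'
from h import *
g=np.load('t3.npz');s=np.load('s2.npz');s3=np.load('s3.npz');s0=np.load('side0.npz');t0=np.load('top0.npz')
for n,f,(u0,v0,u1,v1) in (('s2',s,(230,272,258,285)),('s0',s0,(230,272,258,285)),('top',g,(196,141,220,152))):
    im=cv2.cvtColor(f['frame'],cv2.COLOR_RGB2HSV)[v0:v1,u0:u1]
    print(n,'sat rows from',v0,'u from',u0);print(im[...,1]);print('val');print(im[...,2])
E
```

```text
s2 sat rows from 272 u from 230
[[ 74 135 152 152 158 159 158 159 159 158 157 159 160 159 160 158 159 158
  160 156 157 155 153 153 151 150 149 150]
 [ 50 121 149 150 152 155 158 156 159 157 158 158 157 159 158 157 160 157
  156 155 153 153 154 151 154 152 152 141]
 [ 32  99 145 152 149 151 153 153 152 151 143 140 138 140 143 151 153 155
  154 154 154 153 153 150 153 151 148 113]
 [ 22  77 136 149 153 152 152 151 144 126 101  89  84  90 102 122 140 149
  151 152 154 154 152 153 153 151 126  68]
 [ 14  47 102 144 150 152 152 148 124  73  32  18  15  19  31  58 103 141
  153 153 154 153 155 155 151 126  76  28]
 [  2  19  54 108 148 154 154 144 102  34   6  13  12  15  13   9  65 127
  151 155 153 157 154 147 120  72  30   4]
 [  1   3  20  58 113 140 153 146  95  31   2  10  12  14  12   9  59 122
  152 157 154 150 138 113  68  28   4   2]
 [  1   0   2  22  51  86 119 140 112  53  18   4   1   3   6  24  71 131
  150 145 129 108  80  49  24   4   1   1]
 [  1   0   0   2  12  30  54  87 107  87  52  32  21  19  35  59  94 117
  111  90  64  43  25   8   2   2   0  11]
 [  0   0   1  
[... 6620 characters left out ...]
98 211 210 200 181 158 148 146 149 147 148 145 136 122 104  94  90
  102 121 150 188 206 199]
 [176 186 193 206 209 201 184 160 148 141 139 143 146 140 128 111 112 130
  148 170 193 203 197 170]
 [174 177 174 182 194 207 207 195 189 176 171 167 171 170 162 156 161 178
  193 205 206 190 163 140]
 [163 155 149 153 165 181 197 207 208 207 203 201 207 201 199 198 202 208
  209 202 183 157 128 137]
 [148 143 140 139 142 152 159 180 194 211 217 219 218 219 215 215 206 197
  184 165 144 122 123 153]
 [143 144 142 141 139 143 149 168 187 206 215 220 215 215 216 214 211 192
  168 138 120 109 124 163]
 [140 145 146 151 159 170 180 190 202 213 215 213 211 208 212 215 214 205
  178 143 113 105 121 157]]
```

```bash
python3 - <<'E'
from h import *
t=bp(273,.050);plan((*t[:2],.31,273),t)
print(t); plan(bp(273,.032),bp(273,.016),start=t)
E
```

```text
[[-0.003, -0.056, 0.001], [-0.0, -0.0, -0.027]] n=0.5
[[-0.003, -0.056, 0.325], [-0.0, -0.0, -0.027]] n=1.3
(np.float64(0.6404784249113569), np.float64(0.18422201536975902), 0.229, 273)
[[-0.072, -0.0, -0.0], [0.0, 0.0, 0.0]] n=0.3
[[-0.136, -0.0, -0.0], [0.0, 0.0, 0.0]] n=0.3
```

>>> {"name": "apply_moves", "arguments": {"rows": [[[-0.003,-0.056,0],[0,0,-0.027]],[[-0.003,-0.056,0.1],[0,0,-0.027]],[[-0.003,-0.056,0.2],[0,0,-0.027]],[[-0.003,-0.056,0.3],[0,0,-0.027]],[[-0.003,-0.056,0.325],[0,0,-0.027]],[[-0.003,-0.056,0.325],[0,0,-0.027]]]}}

```text
clock: 45.58
tcp_pos: [0.6404, 0.1843, 0.2288]
orientation: [2.279, -2.162, -0.001]
contact_force: [-1.4, 0.4, -1.5]
grip_width: 0.0156
gripper_force: 88.3
```

```bash
python3 - <<'E'
from h import *
o=telemetry.get_obs();print(o['clock'],o['tcp_pos'],o['joints'],o['contact_force'])
plan(bp(273,.05),bp(273,.032))
E
```

```text
45.575 [0.64039596 0.18429728 0.22877813] [ 0.35237358  0.78209608 -1.17898036  1.55013451  0.73848466  1.31386542
  2.2756192 ] [-1.3565894   0.36786207 -1.46345141]
[[0.0, -0.0, -0.001], [0.0, 0.0, 0.0]] n=0.0
[[-0.072, -0.0, -0.001], [0.0, 0.0, 0.0]] n=0.3
```

Insert slowly.

>>> {"name": "apply_moves", "arguments": {"rows": [[[-0.03,0,0],[0,0,0]],[[-0.05,0,0],[0,0,0]],[[-0.065,0,0],[0,0,0]],[[-0.08,0,0],[0,0,0]],[[-0.08,0,0],[0,0,0]]]}}

```text
clock: 46.2
tcp_pos: [0.6393, 0.2047, 0.2292]
orientation: [-2.28, 2.162, 0.0]
contact_force: [0.2, 0.3, -0.9]
grip_width: 0.0154
gripper_force: 88.3
```

>>> {"name": "apply_moves", "arguments": {"rows": [[[-0.02,0,0],[0,0,0]],[[-0.035,0,0],[0,0,0]],[[-0.05,0,0],[0,0,0]],[[-0.05,0,0],[0,0,0]]]}}

```text
clock: 46.7
tcp_pos: [0.6386, 0.2172, 0.2291]
orientation: [-2.28, 2.161, 0.0]
contact_force: [0.5, 0.2, -1.3]
grip_width: 0.0153
gripper_force: 88.3
```

```bash
cat >> h.py <<'E'
def arc(phis,rad,z=.229,lead=0):
    o=telemetry.get_obs(); st=(*o['tcp_pos'],None)
    p0=np.array(o['tcp_pos']); r0=R.from_rotvec(o['orientation']); rows=[]
    for ph in phis:
        w=bp(ph,rad,z); s=r0.inv().apply(np.array(w[:3])-p0)/.25; t=(r0.inv()*Rd(w[3])).as_rotvec()/np.pi
        rows.append([[float(round(v,3)) for v in s],[0,0,float(round(t[2],3))]])
    print(rows)
E
python3 - <<'E'
from h import *
o=telemetry.get_obs();print(o['clock'],o['tcp_pos'],o['joints'],o['contact_force'],o['moment'])
arc(range(269,232,-4),.0175)
E
```

```text
46.7 [0.63861128 0.21723145 0.22910636] [ 0.29242349  0.79009928 -1.17091491  1.52913949  0.7412501   1.32102193
  2.23497667] [ 0.53830596  0.16285593 -1.30934371] [-0.04742107  0.02824857  0.04173725]
[[[0.001, 0.036, 0.0], [0, 0, 0.023]], [[-0.003, 0.072, 0.0], [0, 0, 0.045]], [[-0.009, 0.107, 0.0], [0, 0, 0.067]], [[-0.018, 0.142, 0.0], [0, 0, 0.089]], [[-0.029, 0.177, 0.0], [0, 0, 0.111]], [[-0.043, 0.21, 0.0], [0, 0, 0.134]], [[-0.059, 0.243, 0.0], [0, 0, 0.156]], [[-0.077, 0.274, 0.0], [0, 0, 0.178]], [[-0.097, 0.304, 0.0], [0, 0, 0.2]], [[-0.119, 0.332, 0.0], [0, 0, 0.223]]]
```

```bash
python3 - <<'E'
from h import *
plan(*[bp(273-6*i,.0175) for i in range(1,11)],start=bp(273,.0175))
E
```

```text
[[-0.003, 0.054, 0.0], [0.0, -0.0, 0.033]] n=0.6
[[-0.011, 0.108, 0.0], [0.0, -0.0, 0.067]] n=0.6
[[-0.025, 0.16, 0.0], [0.0, -0.0, 0.1]] n=0.6
[[-0.045, 0.211, 0.0], [-0.0, -0.0, 0.133]] n=0.6
[[-0.069, 0.259, 0.0], [-0.0, -0.0, 0.167]] n=0.6
[[-0.099, 0.304, 0.0], [0.0, -0.0, 0.2]] n=0.6
[[-0.133, 0.347, 0.0], [-0.0, -0.0, 0.233]] n=0.6
[[-0.171, 0.385, 0.0], [0.0, -0.0, 0.267]] n=0.6
[[-0.214, 0.419, 0.0], [0.0, -0.0, 0.3]] n=0.6
[[-0.259, 0.449, 0.0], [0.0, -0.0, 0.333]] n=0.6
```

>>> {"name": "apply_moves", "arguments": {"rows": [[[-0.003,0.054,0],[0,0,0.033]],[[-0.011,0.108,0],[0,0,0.067]],[[-0.025,0.16,0],[0,0,0.1]],[[-0.045,0.211,0],[0,0,0.133]],[[-0.069,0.259,0],[0,0,0.167]],[[-0.099,0.304,0],[0,0,0.2]],[[-0.133,0.347,0],[0,0,0.233]],[[-0.171,0.385,0],[0,0,0.267]],[[-0.214,0.419,0],[0,0,0.3]],[[-0.259,0.449,0],[0,0,0.333]]]}}

```text
clock: 47.95
tcp_pos: [0.5259, 0.2713, 0.2287]
orientation: [-0.878, 3.016, -0.01]
contact_force: [5.4, -8.7, -1.1]
grip_width: 0.0154
gripper_force: 89.2
```

```bash
cat >> h.py <<'E'
def st():
    o=telemetry.get_obs();d=np.array(o['tcp_pos'])[:2]-SP
    m=R.from_rotvec(o['orientation']).as_matrix()
    print('t',round(o['clock'],2),'phi',np.degrees(np.arctan2(d[1],d[0])).round(1)%360,'tiprad',(np.hypot(*d)-.112).round(4),'z',o['tcp_pos'][2].round(4),'psi',np.degrees(np.arctan2(m[1,0],m[0,0])).round(1)%360,'F',o['contact_force'].round(1),'M',o['moment'].round(2),'j',o['joints'].round(2),'w',o['grip_width'].round(4))
E
python3 -c "
from h import *
st()"
```

```text
Traceback (most recent call last):
  File "h.py", line 51, in st
    print('t',round(o['clock'],2),'phi',np.degrees(np.arctan2(d[1],d[0])).round(1)%360,'tiprad',(np.hypot(*d)-.112).round(4),'z',o['tcp_pos'][2].round(4),'psi',np.degrees(np.arctan2(m[1,0],m[0,0])).round(1)%360,'F',o['contact_force'].round(1),'M',o['moment'].round(2),'j',o['joints'].round(2),'w',o['grip_width'].round(4))
                                                                                                                                                                                                                                                                                                         ^^^^^^^^^^^^^^^^^^^^^
AttributeError: 'float' object has no attribute 'round'
```

>>> {"name": "apply_moves", "arguments": {"rows": [[[-0.003,0.054,0],[0,0,0.033]],[[-0.011,0.108,0],[0,0,0.067]],[[-0.025,0.16,0],[0,0,0.1]],[[-0.045,0.211,0],[0,0,0.133]],[[-0.069,0.259,0],[0,0,0.167]],[[-0.099,0.304,0],[0,0,0.2]],[[-0.133,0.347,0],[0,0,0.233]],[[-0.171,0.385,0],[0,0,0.267]],[[-0.214,0.419,0],[0,0,0.3]],[[-0.259,0.449,0],[0,0,0.333]]]}}

```text
clock: 49.2
tcp_pos: [0.5144, 0.4021, 0.2277]
orientation: [-0.738, -3.05, 0.013]
contact_force: [-6.4, -7.5, 0.9]
grip_width: 0.0149
gripper_force: 89.4
```

```bash
sed -i "s/o\['grip_width'\].round(4)/round(o['grip_width'],4)/" h.py; python3 -c "
from h import *
st()
f=snap('side','s4');
im=f['frame'][225:325,200:320,::-1];cv2.imwrite('pics/s4c.png',cv2.resize(im,None,fx=5,fy=5,interpolation=cv2.INTER_CUBIC))"
```

```text
t 49.2 phi 154.5 tiprad 0.0183 z 0.2277 psi 152.8 F [-6.4 -7.5  0.9] M [-1.8   1.21 -0.95] j [-0.24  0.58 -0.75  1.59  0.42  1.15  0.  ] w 0.0149
```

>>> {"name": "apply_moves", "arguments": {"rows": [[[-0.003,0.054,0],[0,0,0.033]],[[-0.011,0.108,0],[0,0,0.067]],[[-0.025,0.16,0],[0,0,0.1]],[[-0.045,0.211,0],[0,0,0.133]],[[-0.069,0.259,0],[0,0,0.167]],[[-0.099,0.304,0],[0,0,0.2]],[[-0.133,0.347,0],[0,0,0.233]],[[-0.171,0.385,0],[0,0,0.267]],[[-0.214,0.419,0],[0,0,0.3]],[[-0.259,0.449,0],[0,0,0.333]]]}}

```text
clock: 50.5
tcp_pos: [0.621, 0.4762, 0.2275]
orientation: [-2.159, -2.276, 0.012]
contact_force: [-9.4, -2.3, 0.2]
grip_width: 0.0157
gripper_force: 89.1
```

```bash
python3 -c "
from h import *
st()"
```

```text
t 50.5 phi 94.8 tiprad 0.0186 z 0.2275 psi 93.0 F [-9.4 -2.3  0.2] M [-0.51  2.09 -0.92] j [-0.47  0.73 -0.47  1.24  0.32  1.25 -0.88] w 0.0157
```

>>> {"name": "apply_moves", "arguments": {"rows": [[[0,-0.015,0],[0,0,-0.008]],[[0.03,-0.018,0],[0,0,-0.01]],[[0.08,-0.018,0],[0,0,-0.01]],[[0.15,-0.018,0],[0,0,-0.01]],[[0.15,-0.018,0],[0,0,-0.01]],[[0.15,-0.018,0],[0,0,-0.01]]]}}

```text
clock: 51.25
tcp_pos: [0.6184, 0.5129, 0.2289]
orientation: [2.122, 2.316, -0.0]
contact_force: [0.7, -0.2, -1.3]
grip_width: 0.0153
gripper_force: 88.5
```

```bash
python3 - <<'E'
from h import *
st()
plan(*[bp(95+9*i,.056) for i in range(1,11)],start=bp(95,.056))
f=snap('side','s5')
im=cv2.cvtColor(f['frame'],cv2.COLOR_RGB2HSV)[272:283,230:258]
print(im[...,1]);
E
```

```text
t 51.25 phi 94.7 tiprad 0.0554 z 0.2289 psi 95.0 F [ 0.7 -0.2 -1.3] M [ 0.02 -0.01 -0.02] j [-0.52  0.76 -0.47  1.18  0.34  1.28 -0.89] w 0.0153
[[-0.008, -0.105, -0.0], [-0.0, 0.0, -0.05]] n=0.8
[[-0.033, -0.208, -0.0], [-0.0, 0.0, -0.1]] n=0.8
[[-0.073, -0.305, -0.0], [-0.0, 0.0, -0.15]] n=0.8
[[-0.128, -0.395, -0.0], [0.0, 0.0, -0.2]] n=0.8
[[-0.197, -0.475, -0.0], [-0.0, 0.0, -0.25]] n=0.8
[[-0.277, -0.544, -0.0], [0.0, 0.0, -0.3]] n=0.8
[[-0.367, -0.599, -0.0], [-0.0, 0.0, -0.35]] n=0.8
[[-0.464, -0.639, -0.0], [-0.0, 0.0, -0.4]] n=0.8
[[-0.567, -0.664, -0.0], [-0.0, 0.0, -0.45]] n=0.8
[[-0.672, -0.672, -0.0], [-0.0, 0.0, -0.5]] n=0.8
[[ 28  27  26  27  26  28  23  25  28  22  16  11   4   5   0   9  16  21
   30  23  70 139 159 159 159 161 158 158]
 [ 27  25  27  27  25  26  24  24  18  11   8   8   4   5   4  10  18  24
   29  25  49 131 155 157 161 161 159 153]
 [ 28  25  28  27  25  22  16   7  11   4   0   4   4  11   6  16  22  28
   22  16  41 123 153 159 161 162 160 125]
 [ 22  19  14  16  10  11   0   4   9   5   0   3   3   8  11  16  27  29
   20  24  29 118 149 157 161 161 134  75]
 [ 14   7   0   4   4   4   4   4   9   4   6   7   9  10  18  30  28  27
   21  13  12 108 143 154 157 133  78  29]
 [  4   4   4   4   4   8   4   0   3   8   9   8   9  14  21  28  22  15
   18  13   7  94 139 149 128  76  31   4]
 [  8   0   4   4  10   6  10   9   6   9  10   9  19  21  25  31  15  17
    6   7   0  78 116 104  68  30   4   1]
 [  7   6   5   5   7   6   5   7   7   9  11  17  26  25  22  24  11  18
   18  19   0  39  52  37  24   4   1   0]
 [  6   4   5   5   7   8   8   7  10  15  18  26  26  14  20  16  12  19
   12   7   7  13  12   9   3   2   1  13]
 [  5   7   8   7   9  10   9  15  18  25  25  26  29  21  17  12  18  13
   18  20  14   0   2   2   1   8  28  65]
 [  8  10  12  13  13  17  22  25  24  26  23  29  16  17  12  12  19  12
   12   7   7   5   2   4  20  55 105 144]]
```

>>> {"name": "apply_moves", "arguments": {"rows": [[[-0.008,-0.105,0],[0,0,-0.05]],[[-0.033,-0.208,0],[0,0,-0.1]],[[-0.073,-0.305,0],[0,0,-0.15]],[[-0.128,-0.395,0],[0,0,-0.2]],[[-0.197,-0.475,0],[0,0,-0.25]],[[-0.277,-0.544,0],[0,0,-0.3]],[[-0.367,-0.599,0],[0,0,-0.35]],[[-0.464,-0.639,0],[0,0,-0.4]],[[-0.567,-0.664,0],[0,0,-0.45]],[[-0.672,-0.672,0],[0,0,-0.5]]]}}

```text
clock: 52.55
tcp_pos: [0.4656, 0.3294, 0.2294]
orientation: [-0.144, 3.137, -0.001]
contact_force: [-0.5, -0.7, -1.1]
grip_width: 0.0155
gripper_force: 88.6
```

```bash
python3 - <<'E'
from h import *
st()
f=snap('side','s6')
im=cv2.cvtColor(f['frame'],cv2.COLOR_RGB2HSV)[274:281,228:262]
print(im[...,1]);
for ph in (90,95,100,105,110,115): a=np.radians(ph);print(ph,proj(f,(*(SP+.038*np.array([np.cos(a),np.sin(a)])),.208)).round(1))
E
```

```text
t 52.55 phi 185.7 tiprad 0.0552 z 0.2294 psi 185.3 F [-0.5 -0.7 -1.1] M [-0.04  0.03 -0.01] j [-0.03  0.49 -0.92  1.79  0.44  1.08  0.56] w 0.0155
[[  0   0  24  90 146 148 151 153 155 155 153 157 159 157 160 159 150 134
  114  93  84  76  81 111 138 151 152 153 149 120  56  16   1   0]
 [  1   1  21  76 135 151 152 151 153 154 154 156 155 156 155 151 134  95
   50  25  17   7  18  58 111 145 153 153 130  72  26   3   1   1]
 [  2   1  14  47 106 147 155 152 152 153 154 155 155 155 157 143 101  39
    0  13  13  13   6  34  92 142 150 128  77  30   4   1   1   1]
 [  1   1   2  19  59 116 144 152 156 154 155 153 155 154 153 127  63   7
   13  16  11   8   3  37  98 137 123  75  29   4   1   1   2   2]
 [  3   2   1   2  22  59 105 139 155 153 155 156 156 156 154 121  59  17
    3   7   3   7  23  60 108 104  69  29   4   0   1   1   2   3]
 [  4   0   0   1   3  18  47  89 123 142 153 157 156 157 155 137  91  43
   16   9  18  38  61  83  75  47  25   5   2   1   5  11  10   9]
 [  3   2   1   0   1   1  11  29  56  89 114 127 134 141 145 143 126  91
   62  55  57  62  61  45  26   8   2   2   0  13  35  46  24  11]]
90 [243.  277.3]
95 [244.4 277.3]
100 [245.8 277.1]
105 [247.2 276.8]
110 [248.6 276.5]
115 [249.9 276.1]
```

>>> {"name": "apply_moves", "arguments": {"rows": [[[-0.008,-0.105,0],[0,0,-0.05]],[[-0.033,-0.208,0],[0,0,-0.1]],[[-0.073,-0.305,0],[0,0,-0.15]],[[-0.128,-0.395,0],[0,0,-0.2]],[[-0.197,-0.475,0],[0,0,-0.25]],[[-0.277,-0.544,0],[0,0,-0.3]],[[-0.367,-0.599,0],[0,0,-0.35]],[[-0.464,-0.639,0],[0,0,-0.4]],[[-0.567,-0.664,0],[0,0,-0.45]],[[-0.672,-0.672,0],[0,0,-0.5]]]}}

```text
clock: 53.85
tcp_pos: [0.6489, 0.1763, 0.229]
orientation: [2.318, -2.12, 0.002]
contact_force: [-0.0, 0.3, -1.7]
grip_width: 0.0157
gripper_force: 88.6
```

```bash
python3 - <<'E'
from h import *
st()
plan(bp(283,.056),bp(291,.056))
E
```

```text
t 53.85 phi 275.7 tiprad 0.0586 z 0.229 psi 275.1 F [-0.   0.3 -1.7] M [ 0.02 -0.02 -0.04] j [ 0.36  0.79 -1.17  1.53  0.74  1.32  2.33] w 0.0157
[[-0.017, -0.085, -0.0], [-0.0, -0.0, -0.044]] n=0.7
[[-0.036, -0.177, -0.0], [-0.0, -0.001, -0.088]] n=0.7
```

>>> {"name": "apply_moves", "arguments": {"rows": [[[-0.017,-0.085,0],[0,0,-0.044]],[[-0.036,-0.177,0],[0,0,-0.088]],[[-0.036,-0.177,0],[0,0,-0.088]],[[-0.036,-0.177,0],[0,0,-0.088]]]}}

```text
clock: 54.35
tcp_pos: [0.6903, 0.1906, 0.229]
orientation: [2.584, -1.786, 0.0]
contact_force: [0.5, -0.1, -1.4]
grip_width: 0.0154
gripper_force: 88.5
```

```bash
python3 - <<'E'
from h import *
st()
plan(bp(291,.045),bp(291,.030),bp(291,.0175))
E
```

```text
t 54.35 phi 290.5 tiprad 0.054 z 0.229 psi 290.7 F [ 0.5 -0.1 -1.4] M [-0.02  0.02  0.  ] j [ 0.31  0.86 -1.19  1.42  0.8   1.39  2.61] w 0.0154
[[-0.036, -0.005, -0.0], [0.0, -0.0, -0.002]] n=0.1
[[-0.096, -0.005, -0.0], [0.0, -0.0, -0.002]] n=0.2
[[-0.146, -0.004, -0.0], [0.0, -0.0, -0.002]] n=0.2
```

>>> {"name": "apply_moves", "arguments": {"rows": [[[-0.036,-0.005,0],[0,0,-0.002]],[[-0.06,-0.005,0],[0,0,-0.002]],[[-0.08,-0.005,0],[0,0,-0.002]],[[-0.096,-0.005,0],[0,0,-0.002]],[[-0.096,-0.005,0],[0,0,-0.002]]]}}

```text
clock: 54.98
tcp_pos: [0.6831, 0.2144, 0.2291]
orientation: [-2.593, 1.774, 0.0]
contact_force: [-0.1, -0.2, -1.3]
grip_width: 0.0152
gripper_force: 88.5
```

>>> {"name": "apply_moves", "arguments": {"rows": [[[-0.02,0,0],[0,0,0]],[[-0.04,0,0],[0,0,0]],[[-0.05,0,0],[0,0,0]],[[-0.05,0,0],[0,0,0]]]}}

```text
clock: 55.48
tcp_pos: [0.6787, 0.2259, 0.2291]
orientation: [-2.592, 1.774, 0.0]
contact_force: [-0.2, -0.6, -1.5]
grip_width: 0.0151
gripper_force: 88.5
```

>>> {"name": "apply_moves", "arguments": {"rows": [[[-0.003,0.054,0],[0,0,0.033]],[[-0.011,0.108,0],[0,0,0.067]],[[-0.025,0.16,0],[0,0,0.1]],[[-0.045,0.211,0],[0,0,0.133]],[[-0.069,0.259,0],[0,0,0.167]],[[-0.099,0.304,0],[0,0,0.2]],[[-0.133,0.347,0],[0,0,0.233]],[[-0.171,0.385,0],[0,0,0.267]],[[-0.214,0.419,0],[0,0,0.3]],[[-0.259,0.449,0],[0,0,0.333]]]}}

```text
clock: 56.72
tcp_pos: [0.5543, 0.2423, 0.2294]
orientation: [-1.343, 2.836, -0.007]
contact_force: [8.5, -4.7, -2.2]
grip_width: 0.0153
gripper_force: 89.2
```

```bash
python3 - <<'E'
from h import *
st()
E
```

```text
t 56.73 phi 233.2 tiprad 0.0176 z 0.2294 psi 230.7 F [ 8.5 -4.7 -2.2] M [-1.01 -1.86 -0.94] j [ 0.23  0.61 -1.06  1.71  0.58  1.17  1.46] w 0.0153
```

>>> {"name": "apply_moves", "arguments": {"rows": [[[-0.003,0.054,0],[0,0,0.033]],[[-0.011,0.108,0],[0,0,0.067]],[[-0.025,0.16,0],[0,0,0.1]],[[-0.045,0.211,0],[0,0,0.133]],[[-0.069,0.259,0],[0,0,0.167]],[[-0.099,0.304,0],[0,0,0.2]],[[-0.133,0.347,0],[0,0,0.233]],[[-0.171,0.385,0],[0,0,0.267]],[[-0.214,0.419,0],[0,0,0.3]],[[-0.259,0.449,0],[0,0,0.333]]]}}

```text
clock: 57.98
tcp_pos: [0.5034, 0.3614, 0.2276]
orientation: [-0.251, -3.129, 0.016]
contact_force: [-3.9, -11.3, 1.6]
grip_width: 0.0154
gripper_force: 90.1
```

>>> {"name": "apply_moves", "arguments": {"rows": [[[-0.003,0.054,0],[0,0,0.033]],[[-0.011,0.108,0],[0,0,0.067]],[[-0.025,0.16,0],[0,0,0.1]],[[-0.045,0.211,0],[0,0,0.133]],[[-0.069,0.259,0],[0,0,0.167]],[[-0.099,0.304,0],[0,0,0.2]],[[-0.133,0.347,0],[0,0,0.233]],[[-0.171,0.385,0],[0,0,0.267]],[[-0.214,0.419,0],[0,0,0.3]],[[-0.259,0.449,0],[0,0,0.333]]]}}

```text
clock: 59.22
tcp_pos: [0.5805, 0.4659, 0.2273]
orientation: [-1.774, -2.587, 0.017]
contact_force: [-12.4, -6.7, 1.1]
grip_width: 0.0157
gripper_force: 91.0
```

```bash
python3 - <<'E'
from h import *
st()
f=snap('side','s7')
im=f['frame'].astype(int)[255:320,240:300]
hsv=cv2.cvtColor(f['frame'],cv2.COLOR_RGB2HSV)[255:320,240:300].astype(int)
for n in('side0','s7'):
    F=np.load(n+'.npz')['frame']; h=cv2.cvtColor(F,cv2.COLOR_RGB2HSV)[270:300,258:276].astype(int)
    print(n);print(h[...,0]);
E
```

```text
t 59.23 phi 113.3 tiprad 0.0185 z 0.2273 psi 111.1 F [-12.4  -6.7   1.1] M [-1.61  2.71 -1.35] j [-0.43  0.68 -0.54  1.35  0.35  1.22 -0.63] w 0.0157
side0
[[ 18  18  17  15  15  15  15  15  30   0  15  60  15   0  30  30  30  30]
 [ 17  17  17  15   0   0   0  30   0  30   0   0  30  30  30  30   0   0]
 [ 18  18  18  15   0   0 165  30  30  30   0   0   0   0  30  30   0  30]
 [ 17  18  20   0   0  15 120  30   0 150  30   0   0   0   0   0  30   0]
 [ 17  18   0   0  30   0  45   0  30   0  30 150  60  30   0  30   0  45]
 [ 17  10   0   0   0  50  45  48  30 150  60   0  30   0  15  30  60  30]
 [ 15   0   0  90 100  60  47  43  45   0   0   0 150  45  15  60  60  30]
 [  0   0   0 114 110  70  50  47  48  45 165  10  30  30  60  75  90  90]
 [ 30   0 110 111 113  98  50  46  47  30   0  90  75  75  98  98  94  93]
 [113 111 110 110 113 105  55  46  44  48  80  90  98  98  97  98  97  99]
 [110 111 112 113 116 115  55  46  49  56  94  93  98 101 105 107 105 109]
 [110 111 111 110 107 110  72  47  45  64  98 105 105 109 110 109 120 110]
 [109 111 111 109 103 102  84  55  45  70 10
[... 2860 characters left out ...]
105 114 105 113 110 113]
 [110 112 112 111 112 112 109 113 108 120 105 113 113 114 120 113 120 114]
 [113 137 135 138 141 140 130 105 100 105 102 110 113 150   0  90 113 100]
 [179 179 178 176 175 175 171 110 108 113 110 108   0  14  13  12  96  97]
 [  0   0   0   0 179   0 168 110 108 114 105 130  13  16  15  16  90  93]
 [  0   3   2   1   1 178 135 110 113 105 105  10  14  16  15  15  80  93]
 [174 176   0   0   0   0 120 113 105 114 110  15  13  16  18  20   0  86]
 [150   0 120   0   0 150 120 100 102 105 102 120  15  10  15   0   0  90]
 [165 165   0  15   0 135 105  98 107 105 100 102 113 110   0   0   0   0]
 [150   0   0   0 160  30   0 105 103 107 100 108 120 110  90   0   0   0]]
```

>>> {"name": "apply_moves", "arguments": {"rows": [[[-0.003,0.054,0],[0,0,0.033]],[[-0.011,0.108,0],[0,0,0.067]],[[-0.025,0.16,0],[0,0,0.1]],[[-0.045,0.211,0],[0,0,0.133]],[[-0.069,0.259,0],[0,0,0.167]],[[-0.069,0.259,0],[0,0,0.167]]]}}

```text
clock: 60.02
tcp_pos: [0.646, 0.4765, 0.2274]
orientation: [-2.379, -2.042, 0.014]
contact_force: [-12.7, -0.8, 0.7]
grip_width: 0.0153
gripper_force: 90.7
```

```bash
python3 - <<'E'
from h import *
st()
t=snap('top','t8');s=snap('side','s8')
for n,F,(u0,v0,u1,v1) in (('top',t,(180,120,260,190)),('side',s,(240,255,300,320)),('top0',np.load('top0.npz'),(180,120,260,190)),('side0',np.load('side0.npz'),(240,255,300,320))):
    h=cv2.cvtColor(F['frame'],cv2.COLOR_RGB2HSV)[v0:v1,u0:u1]
    for c,lo,hi in(('orange',5,20),('green',40,85),('red',170,179)):
        m=((h[...,0]>=lo)&(h[...,0]<=hi)&(h[...,1]>90)&(h[...,2]>60)).astype(np.uint8)
        k,l,q,cc=cv2.connectedComponentsWithStats(m)
        print(n,c,[((cc[i]+[u0,v0]).round(1).tolist(),int(q[i,4])) for i in range(1,k) if q[i,4]>2])
E
```

```text
t 60.02 phi 83.9 tiprad 0.0193 z 0.2274 psi 81.3 F [-12.7  -0.8   0.7] M [-0.24  2.92 -1.27] j [-0.49  0.76 -0.41  1.17  0.28  1.27 -1.04] w 0.0153
top orange [([211.1, 126.4], 180), ([239.2, 153.2], 6)]
top green []
top red []
side orange [([250.9, 267.0], 263), ([270.6, 294.2], 5), ([273.9, 316.2], 76)]
side green []
side red []
top0 orange [([207.2, 132.8], 443), ([216.8, 158.2], 4)]
top0 green []
top0 red []
side0 orange [([250.6, 267.4], 327)]
side0 green []
side0 red []
```

>>> {"name": "apply_moves", "arguments": {"rows": [[[0,-0.015,0],[0,0,-0.008]],[[0.03,-0.02,0],[0,0,-0.014]],[[0.08,-0.02,0],[0,0,-0.014]],[[0.15,-0.02,0],[0,0,-0.014]],[[0.15,-0.02,0],[0,0,-0.014]],[[0.15,-0.02,0],[0,0,-0.014]]]}}

```text
clock: 60.88
tcp_pos: [0.6521, 0.512, 0.2288]
orientation: [2.338, 2.098, -0.001]
contact_force: [0.7, -0.1, -0.9]
grip_width: 0.0155
gripper_force: 88.8
```

>>> {"name": "apply_moves", "arguments": {"rows": [[[-0.008,-0.105,0],[0,0,-0.05]],[[-0.033,-0.208,0],[0,0,-0.1]],[[-0.073,-0.305,0],[0,0,-0.15]],[[-0.128,-0.395,0],[0,0,-0.2]],[[-0.197,-0.475,0],[0,0,-0.25]],[[-0.277,-0.544,0],[0,0,-0.3]],[[-0.367,-0.599,0],[0,0,-0.35]],[[-0.464,-0.639,0],[0,0,-0.4]],[[-0.567,-0.664,0],[0,0,-0.45]],[[-0.672,-0.672,0],[0,0,-0.5]]]}}

```text
clock: 62.12
tcp_pos: [0.4667, 0.3618, 0.2293]
orientation: [0.162, 3.136, -0.001]
contact_force: [0.9, -0.3, -1.1]
grip_width: 0.0156
gripper_force: 88.8
```

>>> {"name": "apply_moves", "arguments": {"rows": [[[-0.008,-0.105,0],[0,0,-0.05]],[[-0.033,-0.208,0],[0,0,-0.1]],[[-0.073,-0.305,0],[0,0,-0.15]],[[-0.128,-0.395,0],[0,0,-0.2]],[[-0.197,-0.475,0],[0,0,-0.25]],[[-0.277,-0.544,0],[0,0,-0.3]],[[-0.367,-0.599,0],[0,0,-0.35]]]}}

```text
clock: 63.0
tcp_pos: [0.5427, 0.2026, 0.2293]
orientation: [1.5, -2.76, 0.003]
contact_force: [-0.6, -0.1, -0.0]
grip_width: 0.015
gripper_force: 88.8
```

```bash
python3 - <<'E'
from h import *
st()
s=snap('side','s9');t=snap('top','t9')
im=cv2.cvtColor(s['frame'],cv2.COLOR_RGB2HSV)[274:281,228:262]
print(im[...,1])
for n in ('side0','s2','s9','t9','top0'):
    F=np.load(n+'.npz')['frame'];h=cv2.cvtColor(F,cv2.COLOR_RGB2HSV)
    u0,v0,u1,v1=(258,270,285,310) if n[0]=='s' else (205,145,235,170)
    h=h[v0:v1,u0:u1]
    for c,lo,hi,sm in(('orange',5,22,70),('green',40,85,50),('red',165,180,50)):
        m=((h[...,0]>=lo)&(h[...,0]<=hi)&(h[...,1]>sm)&(h[...,2]>50)).astype(np.uint8)
        k,l,q,cc=cv2.connectedComponentsWithStats(m)
        print(n,c,[((cc[i]+[u0,v0]).round(1).tolist(),int(q[i,4])) for i in range(1,k)])
a=cv2.resize(np.load('side0.npz')['frame'][250:310,240:290,::-1],(400,480),interpolation=cv2.INTER_CUBIC)
b=cv2.resize(s['frame'][250:310,240:290,::-1],(400,480),interpolation=cv2.INTER_CUBIC)
cv2.imwrite('pics/x2.png',np.hstack([a,b]))
E
```

```text
t 63.0 phi 238.1 tiprad 0.0569 z 0.2293 psi 237.0 F [-0.6 -0.1 -0. ] M [ 0.12  0.01 -0.04] j [ 0.32  0.58 -1.09  1.77  0.56  1.15  1.63] w 0.015
[[  0   4  34 104 144 151 153 155 155 157 155 155 158 157 160 155 142 128
  115 109 106 117 134 148 154 154 154 153 150 114  53  15   1   1]
 [  0   1  23  77 136 150 152 151 155 154 155 155 156 158 153 134 101  66
   44  31  35  47  86 129 154 157 154 154 127  70  24   3   1   2]
 [  1   1  14  47 102 142 153 153 156 155 155 154 154 156 141  97  40   7
    7  13  13   2  40 102 149 157 154 130  76  29   3   1   1   1]
 [  3   1   3  19  52 112 149 155 154 157 158 154 156 151 123  57   2  15
   14  13  14   3  31  93 146 149 123  72  29   3   1   1   1   4]
 [  2   2   1   2  20  60 112 139 155 154 157 156 156 152 116  48   5   8
   11   9   5  11  49 109 136 113  65  28   3   1   1   1   2   0]
 [  6   3   1   1   3  22  51  86 121 144 154 157 157 155 128  68  25  12
    8   7  12  38  79 101  80  46  23   4   1   0   5  10   9   0]
 [  6   3   2   1   1   2  12  30  54  87 115 130 141 147 137 107  75  59
   45  41  50  63  61  45  26   8   2   2   1  14  36  53  42  12]]
side0 orange [([258.3, 271.2], 6)]
side0 green []
side0 red []
s2 orange [([258.3, 271.2], 6), ([269.8, 290.3], 11), ([276.0, 309.0], 5)]
s2 green []
s2 red [([282.0, 292.0], 1), ([279.0, 294.5], 2)]
s9 orange [([258.3, 271.2], 6), ([270.1, 292.1], 16), ([278.0, 309.0], 1)]
s9 green []
s9 red [([282.0, 292.0], 1), ([279.0, 295.0], 1)]
t9 orange [([206.9, 145.3], 7), ([219.1, 159.7], 7), ([233.0, 161.5], 12), ([205.0, 167.0], 3), ([212.6, 168.2], 16)]
t9 green []
t9 red []
top0 orange [([209.0, 145.0], 9), ([217.8, 157.9], 9)]
top0 green []
top0 red []
```

View pics/x2.png

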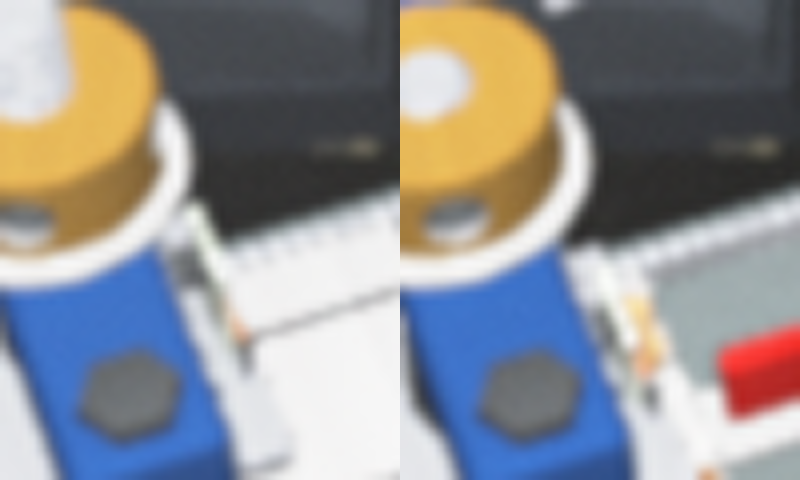

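```bash
python3 - <<'E'
from h import *
a=(.44,.22,.26,175);plan(a)
b=(.44,.24,.24,112);plan(b,start=a)
plan((.495,.295,.16,112),start=b)
E
```

```text
[[0.166, 0.392, -0.126], [-0.001, -0.0, 0.342]] n=5.8
[[0.007, 0.08, 0.08], [0.0, -0.0, 0.35]] n=5.9
[[0.122, 0.286, 0.32], [0.0, 0.0, 0.0]] n=1.8
```

>>> {"name": "apply_moves", "arguments": {"rows": [[[0.166,0.392,-0.126],[0,0,0]],[[0.166,0.392,-0.126],[0,0,0]],[[0.166,0.392,-0.126],[0,0,0.342]],[[0.166,0.392,-0.126],[0,0,0.342]],[[0.166,0.392,-0.126],[0,0,0.342]],[[0.166,0.392,-0.126],[0,0,0.342]],[[0.166,0.392,-0.126],[0,0,0.342]],[[0.166,0.392,-0.126],[0,0,0.342]],[[0.166,0.392,-0.126],[0,0,0.342]]]}}

```text
clock: 64.22
tcp_pos: [0.4368, 0.2237, 0.2608]
orientation: [0.13, 3.138, -0.001]
contact_force: [-0.3, 1.1, -1.8]
grip_width: 0.0157
gripper_force: 88.7
```

>>> {"name": "apply_moves", "arguments": {"rows": [[[0.007,0.08,0.08],[0,0,0.35]],[[0.007,0.08,0.08],[0,0,0.35]],[[0.007,0.08,0.08],[0,0,0.35]],[[0.007,0.08,0.08],[0,0,0.35]],[[0.007,0.08,0.08],[0,0,0.35]],[[0.007,0.08,0.08],[0,0,0.35]],[[0.007,0.08,0.08],[0,0,0.35]]]}}

```text
clock: 65.1
tcp_pos: [0.4369, 0.2439, 0.2406]
orientation: [1.746, 2.611, -0.0]
contact_force: [0.2, -0.4, -1.1]
grip_width: 0.0154
gripper_force: 88.7
```

>>> {"name": "apply_moves", "arguments": {"rows": [[[0.06,0.15,0.16],[0,0,0]],[[0.122,0.286,0.32],[0,0,0]],[[0.122,0.286,0.32],[0,0,0]],[[0.122,0.286,0.32],[0,0,0]]]}}

```text
clock: 65.6
tcp_pos: [0.4915, 0.2992, 0.1607]
orientation: [-1.746, -2.611, 0.001]
contact_force: [0.1, 0.3, -0.8]
grip_width: 0.0156
gripper_force: 88.7
```

```bash
cat > sc.py <<'E'
from h import *
def comps(F,u0=300):
    h=cv2.cvtColor(F,cv2.COLOR_RGB2HSV)
    for c,lo,hi in(('orange',6,18),('green',45,85),('red',172,180),('red0',0,4)):
        m=((h[...,0]>=lo)&(h[...,0]<=hi)&(h[...,1]>130)&(h[...,2]>60)).astype(np.uint8);m[:,:u0]=0
        k,l,q,cc=cv2.connectedComponentsWithStats(m)
        print(c,[(cc[i].round(1).tolist(),q[i].tolist()) for i in range(1,k) if q[i,4]>8])
E
python3 - <<'E'
from sc import *
st();f=snap('wrist','w10');comps(f['frame'])
print('w6');comps(np.load('w6.npz')['frame'],480)
E
```

```text
t 65.6 phi 198.4 tiprad 0.0361 z 0.1607 psi 112.4 F [ 0.1  0.3 -0.8] M [0.03 0.03 0.01] j [-0.14  0.51 -0.67  1.85  0.39  0.92 -0.6 ] w 0.0156
orange [([445.8, 160.1], [420, 142, 64, 44, 1156]), ([457.1, 225.9], [453, 211, 9, 30, 139]), ([633.6, 366.5], [631, 363, 7, 7, 19]), ([626.7, 372.9], [625, 370, 4, 8, 11]), ([635.6, 372.9], [634, 370, 5, 6, 13]), ([625.3, 385.3], [624, 381, 4, 9, 13]), ([629.0, 388.9], [628, 384, 3, 10, 11]), ([636.9, 391.4], [633, 386, 7, 14, 30])]
green [([455.5, 248.5], [455, 243, 2, 12, 13])]
red []
red0 [([317.8, 210.5], [300, 205, 38, 10, 249]), ([382.9, 220.2], [361, 211, 45, 19, 736]), ([466.2, 242.9], [459, 220, 15, 47, 405]), ([318.1, 313.3], [301, 307, 35, 11, 216])]
w6
orange [([518.7, 269.3], [511, 246, 16, 48, 414])]
green [([538.2, 300.6], [530, 268, 17, 66, 116])]
red []
red0 [([561.0, 317.4], [539, 274, 46, 89, 2362])]
```

```bash
python3 - <<'E'
from h import *
F=np.load('w10.npz')['frame']
def sym(p):
    h,s,v=map(int,cv2.cvtColor(np.uint8([[p]]),cv2.COLOR_RGB2HSV)[0,0])
    if s<60: return '.' if v>150 else (':' if v>80 else ' ')
    return 'R' if h<5 or h>170 else 'O' if h<20 else 'y' if h<40 else 'G' if h<88 else 'B'
for v in range(205,275,2): print(v,''.join(sym(F[v,u]) for u in range(438,492)))
F=np.load('w6.npz')['frame']
for v in range(235,375,5): print(v,''.join(sym(F[v,u]) for u in range(500,600)))
E
```

```text
205 O :::::.....:     :::.................................
207 O  ::::.......::      ::..............................
209 O :::::..........:    ::::............................
211 O ::::...........::OOO::::............................
213  :::::..........::OOOOOO..............................
215  :::::..........::OOOOOO..............................
217  :::::..........::OOOOOOG:::..........................
219 :::::..........:::OOOOOyG::RO::.......................
221  ::::..........::OOOOOOy:::RRRRO::....................
223 :::::..........::OOOOOOG::RRRRRRRRO::.................
225 ::::...........::OOOOOyG::RRRRRRRRRRR::...............
227 ::::..........::OOOOOOyG::RRRRRRRRRRR::...............
229 ::::..........::OOOOOOG::ORRRRRRRRRRO:................
231 ::::..........::OOOOOyG::RRRRRRRRRRRO:................
233 :::..........::OOOOOOyG::RRRRRRRRRRR::......::::::::::
235 :::..........::OOOOOOG::ORRRRRRRRRRO:......::::::: :::
237 :::..........::OOOOOyG::RRRRRRRRRRRO:......:::::::::::
239 :::.........:::OOOOOyG::RRRRRRRRRRR::......:::::::::::
241 ::..........::: OOyyGG:ORRRRRRRRRR
[... 3187 characters left out ...]
             ::......::  RRRRRRRRRRRRRRRRRRRRRRRRRRRRRRRRRRO:::::::::..........::::::::
345                                   ::...:RRRRRRRRRRRRRRRRRRRRRRRRRRRRRRR::::::::::...................
350                                             RRRRRRRRRRRRRRRRRRRRRRRRRO:::::::::.....................
355                                                   RRRRRRRRRRRRRRRRRR:::::::::.......................
360                                                           RRRRRRRRO:::::::::........................
365                                                                       ::::..........:               
370                                                                           ::......:
```

```bash
python3 - <<'E'
from h import *
a=(.46,.16,.24,90);plan((.4915,.2992,.24,112),a)
plan((.475,.02,.2,90),(.475,.02,.06,90),start=a)
E
```

```text
[[0.001, -0.0, -0.314], [0.0, 0.0, 0.002]] n=1.3
[[-0.466, -0.329, -0.314], [0.0, -0.0, 0.124]] n=2.3
[[-0.56, 0.06, 0.16], [0.0, 0.0, 0.0]] n=2.3
[[-0.56, 0.06, 0.72], [0.0, 0.0, 0.0]] n=2.2
```

>>> {"name": "apply_moves", "arguments": {"rows": [[[0,0,-0.2],[0,0,0]],[[0,0,-0.314],[0,0,0]],[[-0.466,-0.329,-0.314],[0,0,0.124]],[[-0.466,-0.329,-0.314],[0,0,0.124]],[[-0.466,-0.329,-0.314],[0,0,0.124]],[[-0.466,-0.329,-0.314],[0,0,0.124]]]}}

```text
clock: 66.4
tcp_pos: [0.46, 0.159, 0.2404]
orientation: [2.221, 2.218, 0.003]
contact_force: [0.4, -0.2, -1.3]
grip_width: 0.0155
gripper_force: 88.8
```

>>> {"name": "apply_moves", "arguments": {"rows": [[[-0.56,0.06,0.16],[0,0,0]],[[-0.56,0.06,0.16],[0,0,0]],[[-0.56,0.06,0.16],[0,0,0]],[[-0.56,0.06,0.35],[0,0,0]],[[-0.56,0.06,0.55],[0,0,0]],[[-0.56,0.06,0.72],[0,0,0]],[[-0.56,0.06,0.72],[0,0,0]]]}}

```text
clock: 67.28
tcp_pos: [0.4737, 0.0221, 0.0572]
orientation: [-2.215, -2.222, 0.004]
contact_force: [-0.1, -0.6, -1.1]
grip_width: 0.0155
gripper_force: 88.7
```

```bash
python3 - <<'E'
from h import *
st();o=telemetry.get_obs();print(o['tcp_pos']);plan((.475,.02,.0295,90))
E
```

```text
t 67.28 phi 243.9 tiprad 0.2485 z 0.0572 psi 90.2 F [-0.1 -0.6 -1.1] M [ 0.01  0.   -0.02] j [ 0.2   0.5  -0.45  2.15  0.39  0.58 -0.54] w 0.0155
[0.47365073 0.02214079 0.05720613]
[[-0.009, 0.006, 0.111], [-0.002, -0.0, 0.001]] n=0.4
```

>>> {"name": "apply_moves", "arguments": {"rows": [[[0,0,0.05],[0,0,0]],[[0,0,0.09],[0,0,0]],[[0,0,0.115],[0,0,0]],[[0,0,0.118],[0,0,0]],[[0,0,0.118],[0,0,0]]]}}

```text
clock: 67.9
tcp_pos: [0.475, 0.0201, 0.0298]
orientation: [2.222, 2.22, 0.0]
contact_force: [-0.1, -0.6, -1.5]
grip_width: 0.0153
gripper_force: 88.7
```

>>> {"name": "apply_moves", "arguments": {"rows": [[[0,0,0],[0,0,0]],[[0,0,0],[0,0,0]],[[0,0,0],[0,0,0]],[[0,0,0],[0,0,0]],[[0,0,-0.2],[0,0,0]],[[0,0,-0.5],[0,0,0]],[[0,0,-0.7],[0,0,0]],[[0,0,-0.7],[0,0,0]]], "jaw": -0.1}}

```text
clock: 68.9
tcp_pos: [0.4778, 0.0207, 0.2093]
orientation: [2.218, 2.215, 0.011]
contact_force: [0.3, 0.6, -0.8]
grip_width: 0.0383
gripper_force: 0.0
```

```bash
python3 - <<'E'
from sc import *
st();s=snap('side','s11')
for n in('s9','s11'):
    im=cv2.cvtColor(np.load(n+'.npz')['frame'],cv2.COLOR_RGB2HSV)[276:279,228:262];print(im[...,1])
t=snap('top','t11');h=cv2.cvtColor(t['frame'],cv2.COLOR_RGB2HSV)
f=snap('wrist','w11');comps(f['frame'],0)
plan((.43,.0,.25,90))
E
```

```text
t 68.9 phi 244.6 tiprad 0.248 z 0.2093 psi 89.9 F [ 0.3  0.6 -0.8] M [-0.   -0.04  0.06] j [ 0.34  0.26 -0.59  2.04  0.19  0.89 -0.35] w 0.0383
[[  1   1  14  47 102 142 153 153 156 155 155 154 154 156 141  97  40   7
    7  13  13   2  40 102 149 157 154 130  76  29   3   1   1   1]
 [  3   1   3  19  52 112 149 155 154 157 158 154 156 151 123  57   2  15
   14  13  14   3  31  93 146 149 123  72  29   3   1   1   1   4]
 [  2   2   1   2  20  60 112 139 155 154 157 156 156 152 116  48   5   8
   11   9   5  11  49 109 136 113  65  28   3   1   1   1   2   0]]
[[  1   1  15  46 102 142 155 153 154 155 157 155 156 154 141  97  43   4
    7  13  11   4  36 101 148 156 151 131  76  28   3   1   1   3]
 [  3   1   2  19  52 110 148 155 156 154 155 155 156 153 124  57   2  15
   16  17  14   5  31  94 147 151 123  72  29   3   1   1   2   4]
 [  3   2   1   2  21  58 110 140 153 156 157 155 156 151 115  49   3   8
    9   9   5  11  50 110 134 110  67  28   4   1   1   0   0   3]]
orange []
green []
red []
red0 [([318.0, 161.1], [309, 159, 19, 5, 76]), ([317.5, 212.5], [309, 210, 18, 5, 67])]
[[-0.08, -0.177, -0.184], [-0.0, 0.0, -0.0]] n=1.1
```

```bash
python3 - <<'E'
from h import *
a=(.46,.2,.22,112);plan(a)
plan((.495,.291,.13,112),start=a)
E
```

```text
[[0.72, -0.057, -0.064], [-0.0, 0.0, -0.123]] n=2.9
[[0.285, 0.266, 0.36], [0.0, 0.0, 0.0]] n=2.1
```

>>> {"name": "apply_moves", "arguments": {"rows": [[[0.72,-0.057,-0.064],[0,0,-0.123]],[[0.72,-0.057,-0.064],[0,0,-0.123]],[[0.72,-0.057,-0.064],[0,0,-0.123]],[[0.72,-0.057,-0.064],[0,0,-0.123]],[[0.72,-0.057,-0.064],[0,0,-0.123]]]}}

```text
clock: 69.68
tcp_pos: [0.4599, 0.1994, 0.2189]
orientation: [-1.753, -2.605, 0.005]
contact_force: [0.3, -0.9, 0.5]
grip_width: 0.0381
gripper_force: 0.0
```

>>> {"name": "apply_moves", "arguments": {"rows": [[[0.15,0.13,0.18],[0,0,0]],[[0.285,0.266,0.36],[0,0,0]],[[0.285,0.266,0.36],[0,0,0]],[[0.285,0.266,0.36],[0,0,0]],[[0.285,0.266,0.36],[0,0,0]]]}}

```text
clock: 70.3
tcp_pos: [0.4962, 0.2894, 0.1314]
orientation: [1.757, 2.603, 0.0]
contact_force: [-0.2, -0.5, -0.3]
grip_width: 0.0384
gripper_force: 0.0
```

```bash
python3 - <<'E'
from sc import *
st();f=snap('wrist','w12');F=f['frame'];comps(F,440)
def sym(p):
    h,s,v=map(int,cv2.cvtColor(np.uint8([[p]]),cv2.COLOR_RGB2HSV)[0,0])
    if s<60: return '.' if v>150 else (':' if v>80 else ' ')
    return 'R' if h<5 or h>170 else 'O' if h<20 else 'y' if h<40 else 'G' if h<88 else 'B'
for v in range(210,310,4): print(v,''.join(sym(F[v,u]) for u in range(440,530)))
E
```

```text
t 70.3 phi 202.6 tiprad 0.0351 z 0.1314 psi 112.0 F [-0.2 -0.5 -0.3] M [-0.02 -0.03  0.  ] j [-0.14  0.55 -0.66  1.87  0.43  0.87 -0.63] w 0.0384
orange [([466.6, 147.4], [440, 127, 70, 65, 1483]), ([480.4, 224.1], [476, 207, 10, 35, 201]), ([452.4, 216.0], [452, 211, 2, 11, 11]), ([447.5, 247.5], [447, 243, 2, 9, 11]), ([445.3, 266.5], [444, 259, 4, 16, 21])]
green [([478.0, 250.5], [476, 243, 5, 16, 44])]
red []
red0 [([492.7, 244.2], [483, 217, 21, 57, 691])]
210 ...........:OOOO :::::::...........::::OOOOOOO............................................
214 ...........OOOO :::::::............::::OOOOOOOGG:::::.....................................
218 ..........:OOOO ::::::............::::OOOOOOOyG:::RRRRRRRO::..............................
222 ..........OOOO :::::::............:::OOOOOOOyG:::ORRRRRRRRRRRRRR:::....................: :
226 .........:OOOO ::::::............::::OOOOOOOGG:::RRRRRRRRRRRRRRR:::..................:  : 
230 .........OOOO :::::::...........::::OOOOOOOGG:::RRRRRRRRRRRRRRRO::..................:     
234 ........:OOOO ::::::............::::OOOOOOyG:::RRRRRRRRRRRR
[... 1041 characters left out ...]
...................................
282 .: OOO   ::::.............................................................................
286              ::...........................................................................
290                     ::....................................................................
294                           ::..............................................................
298                                 ::........................................................
302                                       ::::................................................
306                                              ::::::::::::::::::::.........................
```

>>> {"name": "apply_moves", "arguments": {"rows": [[[-0.1,-0.2,-0.3],[0,0,0]],[[-0.2,-0.3,-0.6],[0,0,0]],[[-0.2,-0.3,-0.6],[0,0,0]],[[-0.2,-0.3,-0.6],[0,0,0]],[[-0.2,-0.3,-0.6],[0,0,0]]]}}

```text
clock: 70.97
tcp_pos: [0.4449, 0.2158, 0.281]
orientation: [1.755, 2.603, 0.001]
contact_force: [0.3, -0.5, -0.8]
grip_width: 0.0386
gripper_force: 0.0
```

```bash
python3 -c "
from h import *
st(); print(job.hand_in())"
```

```text
t 70.97 phi 214.8 tiprad 0.116 z 0.281 psi 112.0 F [ 0.3 -0.5 -0.8] M [ 0.02 -0.08 -0.05] j [ 0.11  0.24 -0.78  1.91  0.19  1.07 -0.37] w 0.0386
the job is handed in; nothing more can be done
None
```

I handed the job in at 71 s: the four laths present are stacked crosswise, the tray is pushed to its stop, the pointer reads about 8.5 mm by pixel analysis (green band 7–12), and the bar lies flat on the bench clear of the press; one first-layer lath sits about 3° off its line.

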